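Cradle a sealed sample tube for measurement

TASK

Take the amber sample tube out of the sloping draining rack, lay it in the shallow hollow at the top of the blue ramp on the measuring bench and let go of it, then push it over the crest so that it rolls down the ramp into the steel vee cradle and let it come to rest while the clamp arm is still up. Slide it along the vee until you feel its end press lightly on the red end stop, then tip the clamp arm over so that it comes to lie on the tube. Leave the green tube, the jar, the beaker and the dish where they are.

Things in the scene. Friction and masses are not known exactly. Their poses are not given: they have to be found in the camera images.
- amber_tube_center (a point): centre of the sealed amber glass tube with brass caps: a smooth, slick (friction about 0.45) rigid cylinder 150 mm long, 32 mm in diameter, 0.15 to 0.3 kg. Its own x axis is its length. It starts in one of the two places of the rack, sloping 40 degrees from level, +x end uppermost. Approach square to the tube, tilted about 40 degrees, and lift it out square to the slope.
- green_tube_center (a point): centre of the other tube, green glass with steel caps, same size, in the other place of the rack, 100 mm beside the amber one; it stays there.
- rack: fixed white draining rack, origin on the table below the middle of its two places. Each tube rests in two 20 mm wide saddles, 50 mm either side of its centre; between them it is free all round, 40 mm deep below its axis. A red guard bar runs across, 8 mm beyond the upper ends and 57 mm out from the axes square to the slope: a gripper pointing straight down strikes it.
- bench: fixed measuring bench, origin on the table below the seat point. x: level, from ramp to vee; y: along the vee; z: up. Blue ramp: two rails, 38 to 62 mm from y = 0 on the -y side, 46 to 82 mm on the +y side, open between them. A grey fence on the ramp's -y side begins 7 mm beyond a tube centred on the park point.
- park (a point): on the bench, same axes: where the tube's centre lies when parked along y in the shallow hollow of the ramp, 1 mm deep; 60 mm free below, between the rails. Push it 18 mm to +x, low, with a plain upright side of the fingers, over the crest (1 to 5 N; if it jams, raise the fingers as you push); it then rolls into the vee. A grey board on each rail 37 mm behind; open between.
- seat (a point): on the bench, same axes: where the tube's centre lies when it rests along y in the 90 degree vee with its -y end on the red stop. 75 mm to +x, 19 mm to -y and 19 mm below the park point, 57 mm above the table. The vee is two blocks, 40 to 75 mm away on the -y side, 34 to 52 mm on the +y side; the tube's +y end stands free beyond. Base plate 45 mm below.
- end_stop: red upright plate on the bench, 62 x 8 x 75 mm, square to the vee at its -y end, its face 75 mm from the seat point. Its frame is that of the bench. Sliding the tube along the vee takes 1 to 3 N; press it home on the stop with some 5 to 20 N, never over 40 N.
- clamp (a joint): angle of the weighted clamp arm: 0 level over the vee, 1.57 upright, 1.80 leaning back (to +x) on its stop; starts at 1.72 to 1.80. Pivot along y, 78 mm to +x of the seat point and 33 mm above it. Tipped past upright (1 to 4 N at the bar) it sinks by its own weight, damped, in about 2 s, and its pad rests on the tube near 0.02, pressing with about 5 N.
- clamp_bar (a point): middle of the black round cross bar at the end of the clamp arm, 90 mm long along y, 15 mm in diameter, 128 mm from the pivot; the 18 mm wide arm runs from its middle to the pivot. Free space behind it (+x), from where it can be pulled over.
- reagent_bottle: amber glass jar, 52 mm in diameter, 95 mm high. Bystander: leave it where it is.
- beaker: white beaker, 68 mm in diameter, 75 mm high. Bystander: leave it where it is.
- dish: blue ceramic dish, 100 mm in diameter, 35 mm high. Bystander: leave it where it is.
Mind the look-alikes: they are no part of the job. Of the things that look like the part that bears amber_tube_center, the larger one is meant.

How it is judged:
By the outcome, as a careful person would: the job done as asked, in the order asked, and still so for the second after the job is handed in, with the robot touching nothing.
It also fails if it takes over 61 s, if anything falls off the work surface, if the arm or the gripper's body presses on something with over 40 N, if the wrist force passes 120 N, or if a joint passes its speed limit or range.

ROBOT

A 6-joint arm with a two-finger parallel gripper is mounted at the origin on the work surface. World frame = base frame: x ahead of the robot, y to its left, z up, the work surface at z = 0. Lengths are in mm, angles in rad, forces in N, time in s.
With the tool pointing down it reaches from about 300 to 775 mm from the base axis. Payload 14.6 kg.
Tool frame: the origin (TCP) lies at the very end of the fingers, on their centre line; the grasp point (between the pads) lies manip.grasp_offset behind it (manip.grasp_offset is the distance from the TCP to the grasp point, in mm); z points along the fingers, y is the direction in which the jaws open and shut (so a half turn about z gives the same grasp; the last joint's range is limited). The gripper opens to 94 mm and grips with 3 to 60 N. Pads are 16 mm wide; open, the fingers measure 119 mm over their backs; the gripper's body (75 mm by 177 mm) begins 78 mm behind the grasp point.
Start: joints at [-1.196, 0.3, 1.521, -0, 1.321, -0.067], TCP at [235.154, -497.184, 167.346] pointing down, gripper open.
Joint ranges: [-3.03, 3.03], [-0.79, 2.21], [0.23, 2.52], [-1.04, 4.18], [0, 3.07], [-2.55, 2.55]. Speed limits (rad/s): [2.22, 2.22, 2.57, 3.14, 3.14, 3.14].

INTERFACE

Orientations are given as [roll, pitch, yaw] about the fixed x, y, z axes, in that order (R = Rz(yaw) Ry(pitch) Rx(roll)).
In Python, from cell import manip gives the robot as it stands.
- The arm moves only by the tool send_rows, never from a script. Its argument "commands" is a list of rows, each a list of 2 entries, a list of its own where there are three numbers: the shift along the tool's x, y, z in m, then the turn about the tool's z in rad. A call has exactly 8 rows; each row is the pose to reach, as a shift and turn from the pose commanded when the call began, along the tool's axes at that moment; what a row does not reach only later rows make up. A row lasts 1/12 s, in which the tool goes at most 41.7 mm and 7.16 degrees, less where a joint would pass 70% of its speed; a pose out of reach is approached as far as the arm can. A call with a gripper value outside its range is refused whole. "hand" is the closure, from -1 (fully open) to 1 (shut), so that 0 is half open, set as the call begins (left out, the last holds). The fingers move at their own pace and stop on an object; "force" is the grip in N (left out, the last holds). Time passes only in rows, so rows that repeat a pose let the fingers close, or fill a call up. It gives the time, the measured TCP pose, the force and the opening at its end, in the units of the state.
- manip.read_state(): the state, without advancing time (a new reading comes with each control period).
- manip.camera(name): name is "side" or "top"; returns the picture (480x640x3 uint8, red, green, blue); there is no depth.
- manip.camera_model(name): a dict with "K" (3x3 intrinsics, pixels), "k1" (the pictures are not rectified: a ray, as slopes to the right and down, at radius r is drawn at 1 + k1 r^2 times it, then the intrinsics apply), "eye" and "attitude" of the camera in the world. Camera axes: x right, y down, z forward; pixel columns grow to the right and rows downward; lengths in mm; the calibration is good to about 2 mm. A picture is of the moment at which its call begins. camera_model takes no time and is no camera call.
- manip.sign_off(): hands the job in, once; it reports no verdict.
The state is a dict: "clock": time; "joints": joint angles; "qd": joint speeds; "effort": joint torques, N m; "eef_pos": TCP position; "eef_rot": TCP orientation; "wrist_force": force on the tool from outside, world axes, zero at the start; "moment": the same for the moment, N m; "finger_gap": finger opening in mm.
Only numpy, scipy, OpenCV 4.12 (cv2) and the standard library are available. Lean on these libraries where they do the work, as an engineer would, in place of code of your own. Each camera call takes 0.05 s, during which the arm holds its last target.

## Working session

There is one attempt and no reset: what is moved stays moved. The work goes in short steps, Python scripts to look and compute and a tool call to move; the robot and the scene stay as the last step left them, time stands still between calls to the robot, and variables do not carry over. Pictures are saved under pics/ and viewed, and the job is handed in when it is done.

Besides the shell and the picture viewer there is one more tool, called after "Call:" as name([rows], argument=value, ...), one row to a line, values as JSON. send_rows: Moves the arm, as the interface text tells. Its arguments: {"type":"object","properties":{"commands":{"type":"array","items":{"type":"array"}},"hand":{"type":"number"},"force":{"type":"number"}},"required":["commands"]}

```bash
ls; mkdir -p pics; python3 - <<'E'
from cell import manip
import cv2
print(manip.read_state(), manip.grasp_offset)
for n in("side","top"):
    print(n,manip.camera_model(n))
    cv2.imwrite(f"pics/{n}0.png",manip.camera(n)[:,:,::-1])
E
```

```text
pics
{'clock': 0.0, 'joints': array([-1.19561589e+00,  3.00487937e-01,  1.52158233e+00, -4.15312853e-06,
        1.32068554e+00, -6.66222378e-02]), 'qd': array([ 0.00032929,  0.00067361, -0.00021631,  0.00103898, -0.0007133 ,
        0.00012617]), 'effort': array([ 1.70998323e-03, -5.31811130e+01, -3.52731335e+01,  7.08878785e-02,
        2.44223006e-02, -1.14372467e-04]), 'eef_pos': array([ 235.0367465 , -496.91348856,  166.77658935]), 'eef_rot': array([-3.14043181e+00, -7.34209406e-05,  4.41803665e-01]), 'wrist_force': array([1.44678749, 0.23812717, 0.50853455]), 'moment': array([-0.03203958,  0.00788666, -0.01804695]), 'finger_gap': 93.98831222795974} 18.8
side {'K': array([[602.25604574,   0.        , 322.45934868],
       [  0.        , 602.25604574, 248.47145065],
       [  0.        ,   0.        ,   1.        ]]), 'k1': -0.03866762598779254, 'eye': array([186.16388814, 979.31786271, 686.4129275 ]), 'attitude': array([-2.10287492, -0.00900993, -2.78749748])}
top {'K': array([[444.55133942,   0.        , 320.68505267],
       [  0.        , 444.55133942, 238.22841248],
       [  0.        ,   0.        ,   1.        ]]), 'k1': -0.0867183937916403, 'eye': array([405.88993755,  13.30420057, 886.77616448]), 'attitude': array([-2.944895  , -0.00348602, -1.57700973])}
```

View pics/side0.png

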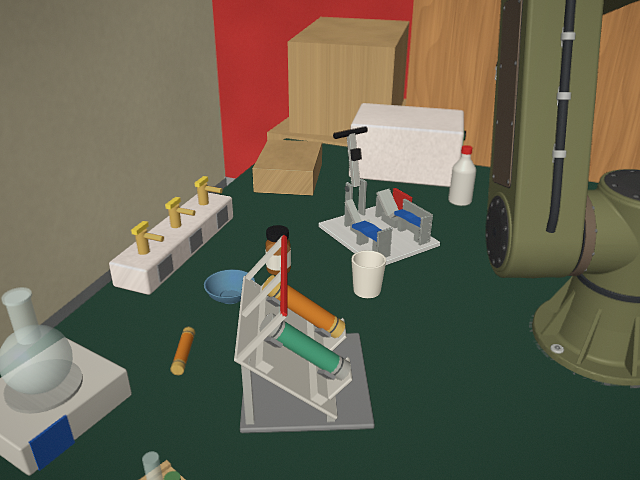

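View pics/top0.png

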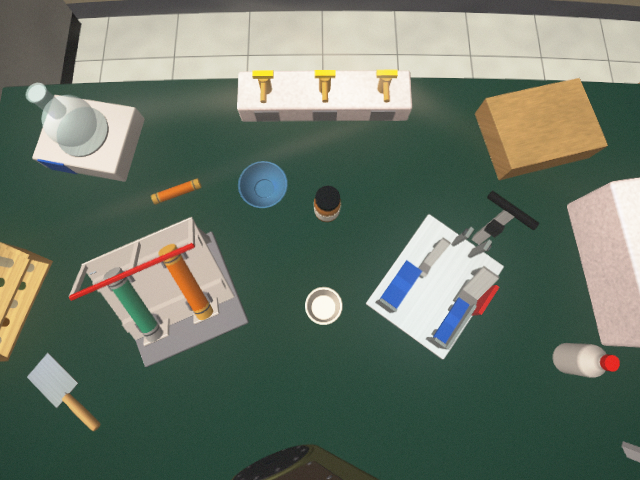

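```bash
cat > h.py <<'E'
import numpy as np, cv2
from cell import manip
from scipy.spatial.transform import Rotation as R
def M(n):
    m=manip.camera_model(n); return m, R.from_euler('xyz',m['attitude']).as_matrix()
def proj(n,P):
    m,r=M(n); P=np.atleast_2d(P).astype(float)
    c=(P-m['eye'])@r; s=c[:,:2]/c[:,2:]; s=s*(1+m['k1']*(s**2).sum(1,keepdims=True))
    return s@m['K'][:2,:2].T+m['K'][:2,2]
def ray(n,uv):
    m,r=M(n); d=(np.array(uv,float)-m['K'][:2,2])/m['K'][0,0]; s=d.copy()
    for _ in range(20): s=d/(1+m['k1']*(s@s))
    v=r@np.array([s[0],s[1],1]); return m['eye'],v/np.linalg.norm(v)
def onz(n,uv,z):
    o,v=ray(n,uv); return o+v*(z-o[2])/v[2]
def tri(us,ut):
    o1,d1=ray('side',us); o2,d2=ray('top',ut)
    A=np.array([d1,-d2]).T; t=np.linalg.lstsq(A,o2-o1,rcond=None)[0]
    p,q=o1+t[0]*d1,o2+t[1]*d2; return (p+q)/2, np.linalg.norm(p-q)
E
python3 - <<'E'
import cv2
from h import *
s=cv2.imread('pics/side0.png');t=cv2.imread('pics/top0.png')
def crop(im,x,y,w,h,k,f): cv2.imwrite('pics/'+f,cv2.resize(im[y:y+h,x:x+w],None,fx=k,fy=k,interpolation=cv2.INTER_CUBIC))
crop(s,225,215,160,120,5,'c_s_rack.png');crop(t,60,205,190,142,4,'c_t_rack.png')
crop(s,310,120,140,145,4,'c_s_bench.png');crop(t,360,185,190,142,4,'c_t_bench.png')
# orientation sanity: TCP
print(proj('top',[[235,-497,167],[0,0,0],[400,0,0],[400,300,0]]),proj('side',[[235,-497,167],[0,0,0],[400,0,0]]))
E
```

```text
[[633.39323241 425.97021218]
 [327.52261898 544.97237522]
 [325.91130911 329.50811761]
 [174.14984387 329.58107693]] [[510.09910429 142.77910208]
 [601.40922854 337.55560795]
 [388.82961485 292.92231098]]
```

View pics/c_s_rack.png

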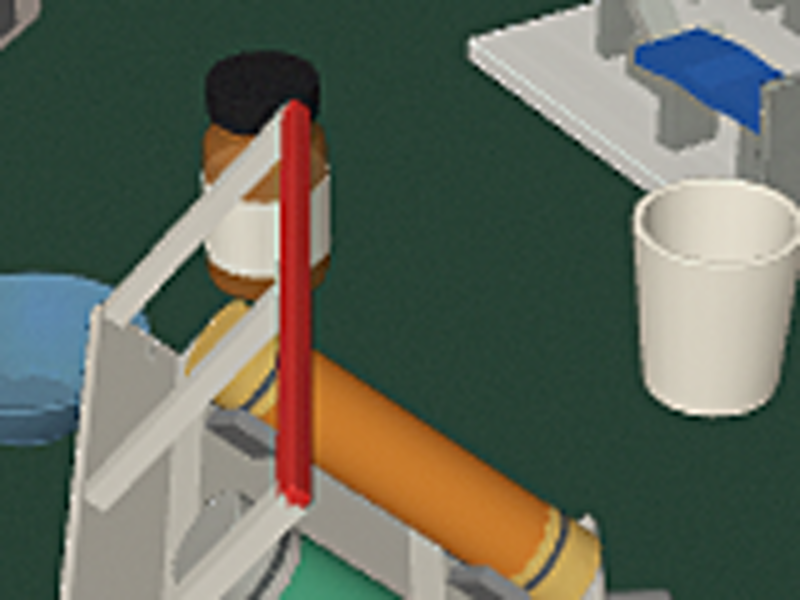

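View pics/c_t_rack.png

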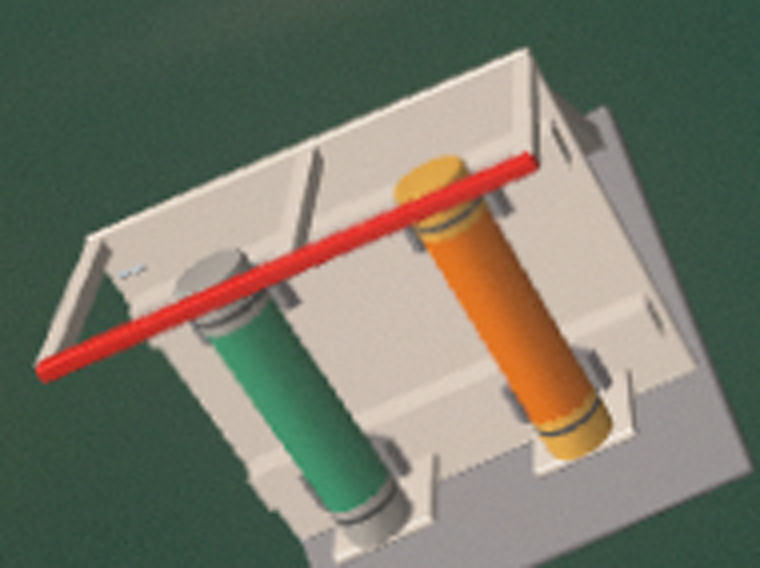

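View pics/c_s_bench.png

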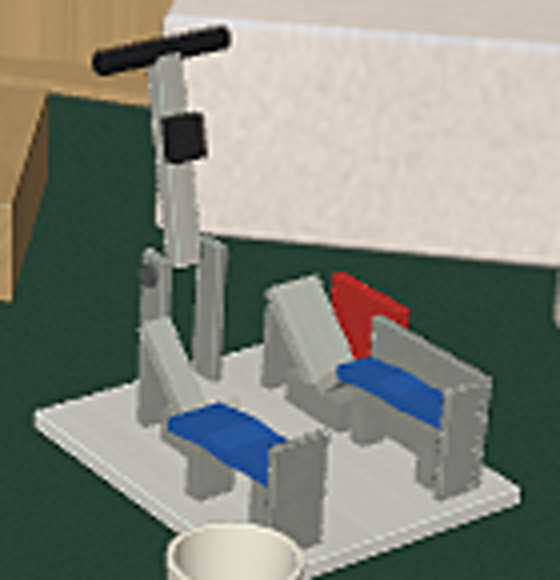

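View pics/c_t_bench.png

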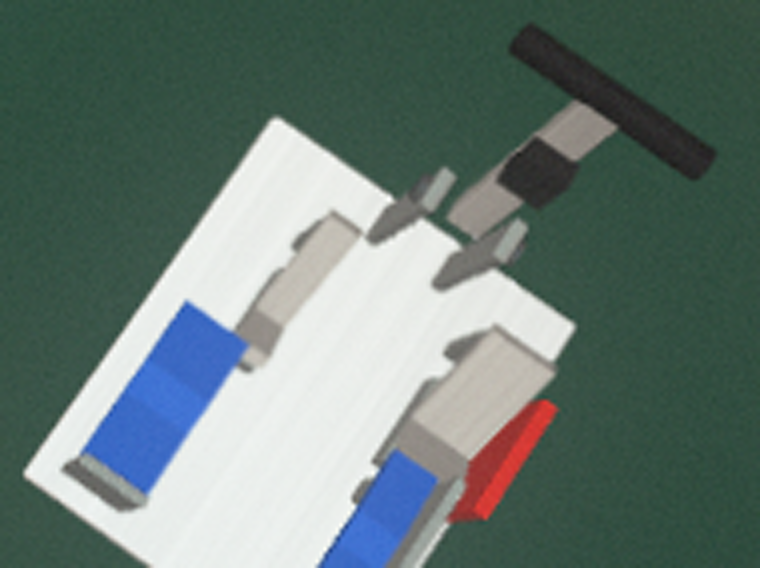

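```bash
python3 - <<'E'
from h import *
S=lambda x,y:(225+x/5-.4,215+y/5-.4); T=lambda x,y:(60+x/4-.4,205+y/4-.4)
a=tri(S(295,110),T(531,160)); b=tri(S(294,494),T(43,372)); print('bar',a,b,np.linalg.norm(a[0]-b[0]),(a[0]+b[0])/2)
def line(n,img,box,lo,hi):
    im=cv2.imread(img); hsv=cv2.cvtColor(im,cv2.COLOR_BGR2HSV); m=cv2.inRange(hsv,lo,hi); k=np.zeros_like(m); x,y,w,h=box; k[y:y+h,x:x+w]=m[y:y+h,x:x+w]
    nn,l,st,c=cv2.connectedComponentsWithStats(k); i=1+np.argmax(st[1:,4]); print(n,st[i],c[i])
    ys,xs=np.where(l==i); p=np.c_[xs,ys].astype(np.float32); vx,vy,x0,y0=cv2.fitLine(p,cv2.DIST_L2,0,.01,.01).ravel()
    t=(p-[x0,y0])@[vx,vy]; print(t.min(),t.max(),(vx,vy)); 
    o,d1=ray(n,(x0-100*vx,y0-100*vy));o,d2=ray(n,(x0+100*vx,y0+100*vy)); nr=np.cross(d1,d2); return o,nr/np.linalg.norm(nr)
def axis(bs,bt,lo,hi):
    o1,n1=line('side','pics/side0.png',bs,lo,hi);o2,n2=line('top','pics/top0.png',bt,lo,hi)
    u=np.cross(n1,n2);u/=np.linalg.norm(u); u*=np.sign(u[2])
    p=np.linalg.lstsq(np.array([n1,n2,u]),np.array([n1@o1,n2@o2,0]),rcond=None)[0]
    print('dir',u,'slope',np.degrees(np.arcsin(u[2])),'yaw',np.degrees(np.arctan2(u[1],u[0]))); return p,u
def near(p,u,n,uv):
    o,v=ray(n,uv); A=np.array([u,-v]).T; t=np.linalg.lstsq(A,o-p,rcond=None)[0]; return p+t[0]*u, t[0]
p,u=axis((255,260,100,90),(150,230,80,100),(8,170,100),(17,255,255))
for n,f,q in (('side',S,[(268,382),(545,553),(215,335),(600,570)]),('top',T,[(452,222),(570,420),(433,180),(583,455)])):
    for x in q: print(n,near(p,u,n,f(*x)))
print('green'); pg,ug=axis((265,310,90,80),(100,260,70,90),(65,90,40),(90,255,255))
print(pg+ug*((p-pg)@ug))
E
```

```text
bar (array([531.93080418, 209.6543544 , 212.19608974]), np.float64(1.2650315107113805)) (array([449.5451131 , 398.96840277, 212.85238942]), np.float64(2.155521129514525)) 206.46462586539423 [490.73795864 304.31137859 212.52423958]
side [287 285  48  45 983] [308.54120041 309.17497457]
-31.557384 28.052656 (np.float32(0.8155725), np.float32(0.57865494))
top [166 258  42  53 902] [187.47006652 284.78159645]
-27.97808 27.731209 (np.float32(0.5113102), np.float32(0.8593962))
dir [0.68580674 0.28676725 0.66890482] slope 41.98259440088188 yaw 22.69204130905553
side (array([517.99262114, 262.36650952, 148.21455727]), np.float64(529.6223858414107))
side (array([439.34305787, 229.47952028,  71.50333722]), np.float64(414.94056886429007))
side (array([534.15732526, 269.12571362, 163.98087718]), np.float64(553.1927346480885))
side (array([425.37828332, 223.64020762,  57.88272893]), np.float64(394.57801816816107))
top (array([516.54719182, 261.76210923, 146.80475102]), np.float64(527.5147522683019))
top (array([436.35797864, 228.23132176,  68.5918262 ]), np.float64(410.5879151960996))
top (array([531.16869615, 267.87603073, 161.06590377]), np.float64(548.8349047722987))
top (array([422.39616242, 222.39324612,  54.97410333]), np.float64(390.2296781503681))
green
side [ 276  322   63   51 1294] [308.20324575 348.16692427]
-33.62135 33.025154 (np.float32(0.8438133), np.float32(0.5366369))
top [113 282  43  51 852] [134.89553991 307.85446009]
-27.212269 26.898361 (np.float32(0.5765712), np.float32(0.8170469))
dir [0.69405178 0.30401161 0.65258644] slope 40.73689351118171 yaw 23.654591620572692
[ 110.40544055  195.44642767 -198.44301293]
```

```bash
python3 - <<'E'
from h import *
im=cv2.imread('pics/top0.png');cv2.imwrite('pics/c_t_b2.png',cv2.resize(im[205:365,360:520],None,fx=3.75,fy=3.75,interpolation=cv2.INTER_CUBIC))
S=lambda x,y:(310+x/4-.4,120+y/4-.4); T=lambda x,y:(360+x/4-.4,185+y/4-.4)
A,B,C=[onz('top',T(*q),12) for q in ((275,116),(577,325),(23,474))]
print(A,B,C); 
for d in (A-B,A-C): print(np.linalg.norm(d),np.degrees(np.arctan2(d[1],d[0])))
a=tri(S(100,62),T(523,38));b=tri(S(225,38),T(703,168));print(a,b,(a[0]+b[0])/2,np.linalg.norm(a[0]-b[0]),np.degrees(np.arctan2(*(a[0]-b[0])[1::-1])))
print(tri(S(38,415),T(275,118)))
E
```

```text
[ 630.25047478 -210.97776253   12.        ] [ 521.37861403 -359.69338087   12.        ] [450.34849969 -77.37314523  12.        ]
184.30794122842178 53.7928550676789
224.0868456753211 -36.599511367035525
(array([ 610.55004021, -261.42626724,  214.39020803]), np.float64(0.5419748424638025)) (array([ 557.33710031, -331.33765504,  212.91592167]), np.float64(0.4222456509906077)) [ 583.94357026 -296.38196114  213.65306485] 87.87145519119092 52.72348167796296
(array([ 629.48058689, -212.14699853,    7.83672243]), np.float64(1.5650457411943741))
```

View pics/c_t_b2.png

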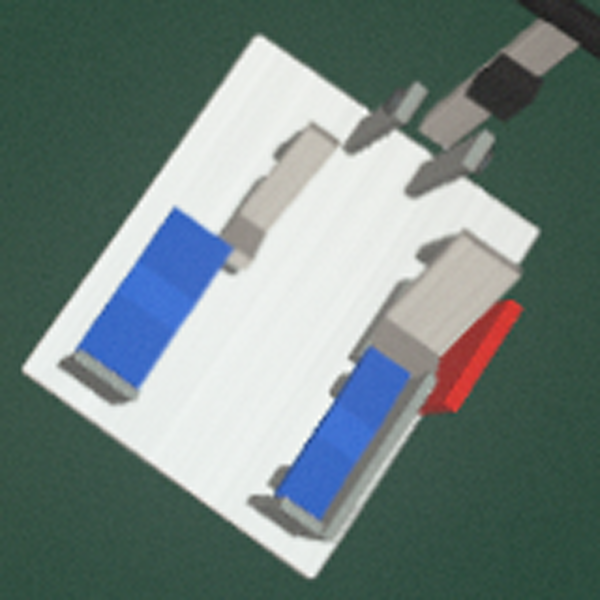

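```bash
python3 - <<'E'
from h import *
f=lambda x,y:(360+x/3.75-.4,205+y/3.75-.4)
th=np.radians(-36.6);bx=np.array([np.cos(th),np.sin(th)]);by=np.array([-bx[1],bx[0]]); o=np.array([500.,-234.])
def P(name,q,z):
    p=onz('top',f(*q),z)[:2]; print(name,q,np.round(p,1),'bench',np.round([(p-o)@bx,(p-o)@by],1))
for q in ((177,208),(233,243),(137,390),(77,350),(150,255),(207,290),(125,300),(183,335)): P('rail+',q,61)
for q in ((372,348),(410,373),(275,492),(320,523),(350,395),(392,420)): P('rail-',q,61)
P('plate A',(259,35),12);P('B',(540,233),12);P('C',(22,370),12);P('D',(313,578),12)
for z in(80,87,95): P('stop',(522,308),z);P('stop',(458,411),z);P('stop',(510,300),z);
for q in ((310,122),(340,143),(465,232),(522,270)): 
  for z in (75,90): P('vee top',q,z)
b=np.array([583.9,-296.4]);print((b-o)@bx,(b-o)@by)
E
```

```text
rail+ (177, 208) [ 527.6 -152.5] bench [-26.4  81.9]
rail+ (233, 243) [ 509.7 -180.1] bench [-24.4  49.1]
rail+ (137, 390) [ 437.2 -129. ] bench [-113.    46.8]
rail+ (77, 350) [457.1 -99.9] bench [-114.3   82.1]
rail+ (150, 255) [ 504. -138.] bench [-54.1  79.5]
rail+ (207, 290) [ 486.2 -165.9] bench [-51.7  46.5]
rail+ (125, 300) [ 481.6 -124.6] bench [-80.   76.9]
rail+ (183, 335) [ 464.  -152.9] bench [-77.3  43.6]
rail- (372, 348) [ 456.4 -247.6] bench [-26.9 -36.8]
rail- (410, 373) [ 443.8 -266.1] bench [-26.  -59.2]
rail- (275, 492) [ 386.9 -195.3] bench [-113.9  -36.4]
rail- (320, 523) [ 371.6 -216.9] bench [-113.3  -62.8]
rail- (350, 395) [ 433.4 -235.1] bench [-52.8 -40.6]
rail- (392, 420) [ 420.9 -255.5] bench [-50.7 -64.5]
plate A (259, 35) [ 629.5 -211.6] bench [90.6 95.2]
B (540, 233) [ 519.6 -359. ] bench [ 90.3 -88.7]
C (22, 370) [450.  -77.6] bench [-133.4   95.8]
D (313, 578) [ 341.8 -225.5] bench [-132.1  -87.5]
stop (522, 308) [ 473.8 -317.9] bench [ 29. -83.]
stop (458, 411) [ 424.3 -282.3] bench [-32.  -83.9]
stop (510, 300) [ 477.8 -312.2] bench [ 28.8 -76. ]
stop (522, 308) [ 473.2 -315.1] bench [ 26.8 -81.1]
stop (458, 411) [ 424.1 -279.7] bench [-33.7 -81.9]
stop (510, 300) [ 477.1 -309.3] bench [ 26.6 -74.1]
stop (522, 308) [ 472.5 -311.8] bench [ 24.3 -78.8]
stop (458, 411) [ 423.9 -276.8] bench [-35.6 -79.7]
stop (510, 300) [ 476.4 -306.1] bench [ 24.1 -71.9]
vee top (310, 122) [ 568.5 -218.8] bench [45.9 53.1]
vee top (310, 122) [ 565.5 -214.5] bench [40.9 54.7]
vee top (340, 143) [ 557.7 -233.3] bench [45.9 34.9]
vee top (340, 143) [ 554.9 -228.8] bench [40.9 36.9]
vee top (465, 232) [ 512.3 -293.8] bench [ 45.5 -40.7]
vee top (465, 232) [ 510.3 -288.1] bench [ 40.6 -37.3]
vee top (522, 270) [ 493.  -321.5] bench [ 46.5 -74.4]
vee top (522, 270) [ 491.4 -315.3] bench [ 41.6 -70.4]
104.56081836638892 -0.07254344231037635
```

```bash
cat >> h.py <<'E'
def shift(p,yaw,p0=None,yaw0=None):
    s=manip.read_state()
    if p0 is None: p0=s['eef_pos']; yaw0=s['eef_rot'][2]
    d=np.array(p,float)-p0; c,q=np.cos(yaw0),np.sin(yaw0)
    t=-(yaw-yaw0); t=(t+np.pi)%(2*np.pi)-np.pi
    return np.round([(c*d[0]+q*d[1])/1000,(q*d[0]-c*d[1])/1000,-d[2]/1000,t],4)
def st():
    s=manip.read_state(); print(round(s['clock'],2),np.round(s['eef_pos'],1),np.round(s['eef_rot'],3),'F',np.round(s['wrist_force'],1),'M',np.round(s['moment'],2),'gap',round(s['finger_gap'],1),'q',np.round(s['joints'],2))
E
python3 -c "
from h import *
print(shift([300,-250,320],.41)); print(shift([400,211,190],.41))"
```

```text
[ 0.1643 -0.1955 -0.1532  0.0318]
[ 0.4518 -0.5694 -0.0232  0.0318]
```

Call:
send_rows([
  [[0.02, -0.024, -0.02], 0.01],
  [[0.041, -0.049, -0.04], 0.02],
  [[0.062, -0.073, -0.06], 0.03],
  [[0.082, -0.098, -0.08], 0.032],
  [[0.103, -0.122, -0.1], 0.032],
  [[0.123, -0.147, -0.12], 0.032],
  [[0.144, -0.171, -0.138], 0.032],
  [[0.164, -0.196, -0.153], 0.032],
], hand=-1, force=40)

```text
clock: 0.77
eef_pos: [299.6, -248.4, 321.5]
eef_rot: [3.141, -0.0, 0.409]
wrist_force: [1.0, -0.3, 0.6]
finger_gap: 94.2
```

```bash
python3 -c "
from h import *
st();print(shift([345,-10,320],.41)); print(shift([400,211,200],.41))"
```

```text
0.77 [ 299.6 -248.4  321.5] [ 3.141 -0.     0.409] F [ 1.  -0.3  0.6] M [-0.05 -0.03 -0.02] gap 94.2 q [-0.79 -0.15  1.65  0.    1.64  0.37]
[ 0.1365 -0.2006  0.0015 -0.0005]
[ 0.275  -0.3815  0.1215 -0.0005]
```

Call:
send_rows([
  [[0.021, -0.031, 0], 0],
  [[0.042, -0.062, 0], 0],
  [[0.063, -0.093, 0], 0],
  [[0.085, -0.125, 0.005], 0],
  [[0.106, -0.156, 0.01], 0],
  [[0.127, -0.187, 0.02], 0],
  [[0.148, -0.218, 0.03], 0],
  [[0.17, -0.25, 0.04], 0],
])

```text
clock: 1.43
eef_pos: [355.6, 49.0, 280.0]
eef_rot: [3.141, -0.001, 0.41]
wrist_force: [1.6, -0.8, 0.0]
finger_gap: 94.0
```

```bash
python3 -c "
from h import *
st();print(shift([400.3,211.2,172],.41))"
```

```text
1.43 [355.6  49.  280. ] [ 3.141e+00 -1.000e-03  4.100e-01] F [ 1.6 -0.8  0. ] M [ 0.03 -0.01 -0.  ] gap 94.0 q [ 0.03 -0.21  1.8  -0.    1.56  1.2 ]
[ 0.1056 -0.131   0.108  -0.0003]
```

Call:
send_rows([
  [[0.016, -0.02, 0.016], 0],
  [[0.032, -0.04, 0.032], 0],
  [[0.048, -0.06, 0.048], 0],
  [[0.064, -0.08, 0.064], 0],
  [[0.08, -0.1, 0.08], 0],
  [[0.094, -0.117, 0.096], 0],
  [[0.103, -0.128, 0.105], 0],
  [[0.1056, -0.131, 0.108], 0],
])

```text
clock: 2.1
eef_pos: [400.0, 210.6, 170.4]
eef_rot: [-3.141, 0.003, 0.411]
wrist_force: [0.1, 0.9, 0.3]
finger_gap: 94.1
```

```bash
python3 - <<'E'
from h import *
st();
for n in("side","top"):
    im=manip.camera(n)[:,:,::-1].copy(); 
    for p in proj(n,[[482.1,246.8,112.6],[465.2,239.5,97.2]]): cv2.circle(im,(int(p[0]),int(p[1])),1,(255,0,255),-1)
    cv2.imwrite(f"pics/{n}1.png",im)
s=cv2.imread('pics/side1.png')[150:350,200:440];t=cv2.imread('pics/top1.png')[190:390,40:280]
cv2.imwrite('pics/c1.png',np.hstack([cv2.resize(s,(400,400)),cv2.resize(t,(400,400))]))
print(shift([465.2,239.5,86.2],.41))
E
```

```text
2.1 [400.  210.6 170.4] [-3.141e+00  3.000e-03  4.110e-01] F [0.1 0.9 0.3] M [ 0.02  0.07 -0.02] gap 94.1 q [0.4  0.08 1.78 0.   1.29 1.56]
[ 0.0716 -0.0016  0.0856  0.0008]
```

View pics/c1.png

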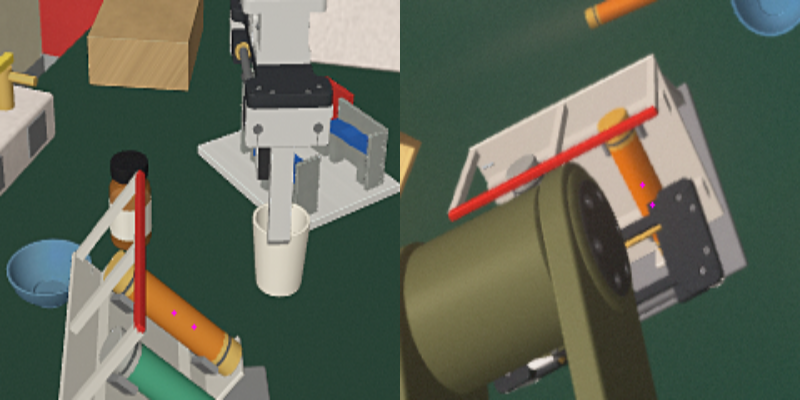

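Call:
send_rows([
  [[0.011, 0, 0.013], 0],
  [[0.022, 0, 0.026], 0],
  [[0.033, -0.001, 0.039], 0],
  [[0.044, -0.001, 0.052], 0],
  [[0.053, -0.001, 0.063], 0],
  [[0.06, -0.0015, 0.072], 0],
  [[0.067, -0.0015, 0.08], 0],
  [[0.0716, -0.0015, 0.0856], 0],
])

```text
clock: 2.87
eef_pos: [466.4, 238.7, 86.8]
eef_rot: [3.142, -0.001, 0.409]
wrist_force: [-0.4, -0.1, 0.5]
finger_gap: 93.5
```

```bash
python3 - <<'E'
from h import *
st();
for n in("side","top"):
    im=manip.camera(n)[:,:,::-1].copy(); cv2.imwrite(f"pics/{n}2.png",im)
s=cv2.imread('pics/side2.png')[180:360,220:400];t=cv2.imread('pics/top2.png')[200:380,60:240]
cv2.imwrite('pics/c2.png',np.hstack([cv2.resize(s,(400,400)),cv2.resize(t,(400,400))]))
print(shift([465.2,239.5,86.2],.41))
E
```

```text
2.87 [466.4 238.7  86.8] [ 3.142e+00 -1.000e-03  4.090e-01] F [-0.4 -0.1  0.5] M [-0.02  0.04 -0.03] gap 93.5 q [ 0.4   0.32  1.69 -0.    1.13  1.57]
[-0.0004 -0.0009  0.0002 -0.0007]
```

View pics/c2.png

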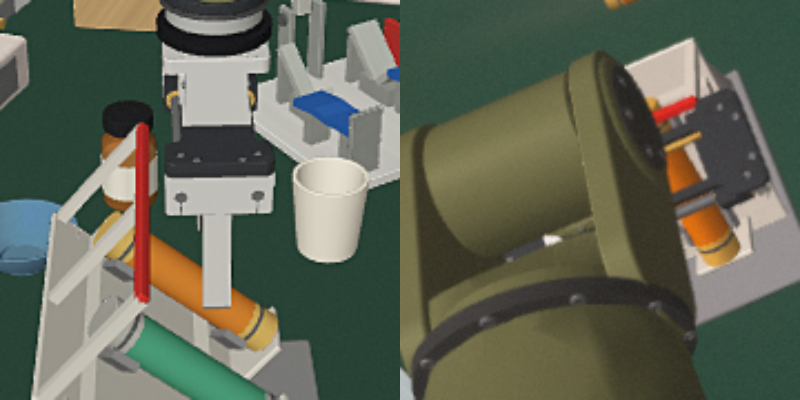

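Call:
send_rows([
  [[0, 0, 0], 0],
  [[0, 0, 0], 0],
  [[0, 0, 0], 0],
  [[0, 0, 0], 0],
  [[0, 0, 0], 0],
  [[0, 0, 0], 0],
  [[0, 0, 0], 0],
  [[0, 0, 0], 0],
], hand=1, force=15)

```text
clock: 3.63
eef_pos: [465.6, 239.3, 86.8]
eef_rot: [-3.142, -0.0, 0.41]
wrist_force: [-0.0, -0.2, -0.5]
finger_gap: 43.8
```

Call:
send_rows([
  [[0, 0, 0], 0],
  [[0, 0, 0], 0],
  [[0, 0, 0], 0],
  [[0, 0, 0], 0],
  [[0, 0, 0], 0],
  [[0, 0, 0], 0],
  [[0, 0, 0], 0],
  [[0, 0, 0], 0],
], hand=1, force=20)

```text
clock: 4.3
eef_pos: [465.7, 239.3, 86.7]
eef_rot: [-3.142, 0.0, 0.41]
wrist_force: [-0.1, 0.6, 0.4]
finger_gap: 0.6
```

```bash
python3 -c "
from h import *
st()"
```

```text
4.3 [465.7 239.3  86.7] [-3.142  0.     0.41 ] F [-0.1  0.6  0.4] M [0.02 0.   0.08] gap 0.6 q [0.4  0.32 1.69 0.   1.13 1.57]
```

```bash
python3 - <<'E'
from h import *
for n in("side","top"):
    im=manip.camera(n)[:,:,::-1].copy(); cv2.imwrite(f"pics/{n}3.png",im)
s=cv2.imread('pics/side3.png')[220:380,220:380];t=cv2.imread('pics/top3.png')[200:360,90:250]
cv2.imwrite('pics/c3.png',np.hstack([cv2.resize(s,(400,400)),cv2.resize(t,(400,400))]))
E
```

View pics/c3.png

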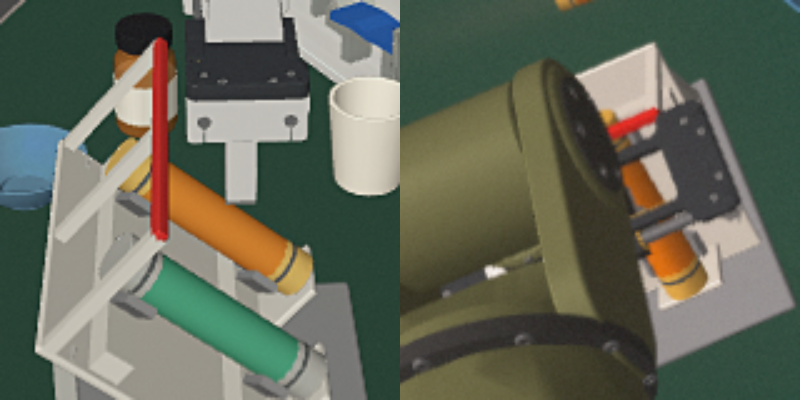

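```bash
python3 - <<'E'
from h import *
st()
print(proj('side',[[465.6,239.3,86.8],[444.5,287.3,86.8],[482.1,246.8,112.6],[465.2,239.5,97.2]]))
for z in (86.8,100,110,120): print(z,onz('side',(316.4,301),z))
E
```

```text
4.4 [465.7 239.3  86.7] [-3.142  0.     0.41 ] F [-0.2 -0.4  0.1] M [-0.04 -0.    0.01] gap 0.5 q [0.4  0.32 1.69 0.   1.13 1.57]
[[315.79947979 318.91071079]
 [317.49581187 339.26087209]
 [304.64314292 306.50692237]
 [316.00659636 313.9146781 ]]
86.8 [482.56040495 191.83836249  86.8       ]
100 [476.03547221 209.17409514 100.        ]
110 [471.09234135 222.30722593 110.        ]
120 [466.14921048 235.44035672 120.        ]
```

```bash
python3 - <<'E'
from h import *
e=np.array([400,210.6,170.4]); f=np.array([-.399,.917,0]); ee=np.array([.917,.399,0])
for lat in(47,59.5):
  for x in (-8,8):
    print(lat,x,proj('side',e+lat*f+x*ee),proj('side',e+lat*f+x*ee+[0,0,35]))
im=cv2.imread('pics/side1.png')[120:340,260:460];cv2.imwrite('pics/c4.png',cv2.resize(im,None,fx=2.7,fy=2.7))
im=cv2.imread('pics/side3.png')[200:360,240:400];cv2.imwrite('pics/c5.png',cv2.resize(im,None,fx=3.7,fy=3.7))
E
```

```text
47 -8 [[370.20181802 291.87683319]] [[371.37443409 272.33613671]]
47 8 [[359.64115835 292.14260099]] [[360.60274395 272.58680017]]
59.5 -8 [[371.24394099 296.6496893 ]] [[372.45301629 276.96866534]]
59.5 8 [[360.55827638 296.92370341]] [[361.55103631 277.22739417]]
```

View pics/c4.png

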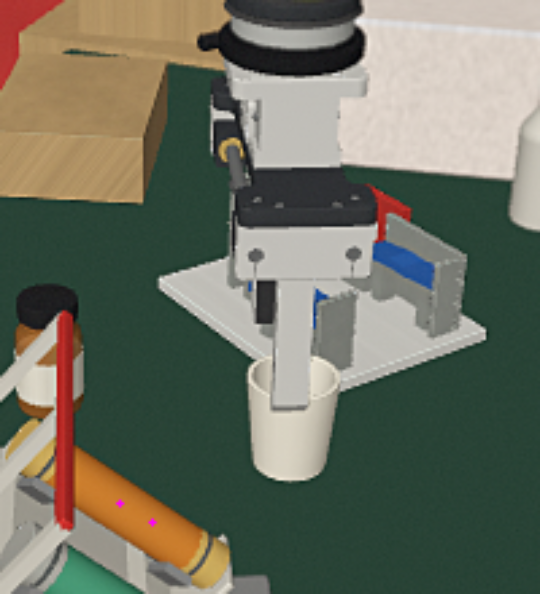

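View pics/c5.png

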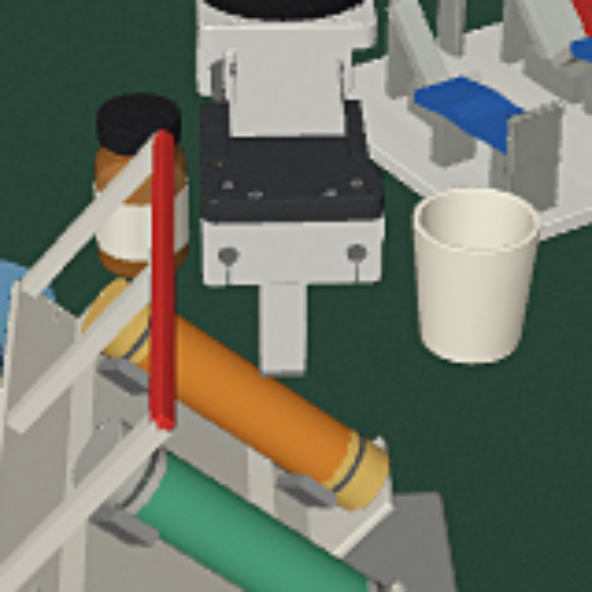

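```bash
python3 - <<'E'
from h import *
e=np.array([400,210.6,170.4]); f=np.array([-.399,.917,0]); ee=np.array([.917,.399,0])
for dz in(0,38):
  for lat in (-88,88):
    print(dz,lat,[np.round(proj('top',e+lat*f+x*ee+[0,0,97+dz])[0],0) for x in(-37.5,37.5)],[np.round(proj('side',e+lat*f+x*ee+[0,0,97+dz])[0],0) for x in(-37.5,37.5)])
im=cv2.imread('pics/top1.png')[230:380,100:300];cv2.imwrite('pics/c6.png',cv2.resize(im,None,fx=4,fy=4))
E
```

```text
0 -88 [array([245., 331.]), array([225., 281.])] [array([381., 195.]), array([335., 195.])]
0 88 [array([127., 382.]), array([109., 331.])] [array([399., 250.]), array([344., 251.])]
38 -88 [array([240., 331.]), array([219., 278.])] [array([382., 173.]), array([335., 174.])]
38 88 [array([115., 385.]), array([ 96., 331.])] [array([401., 225.]), array([345., 227.])]
```

View pics/c6.png

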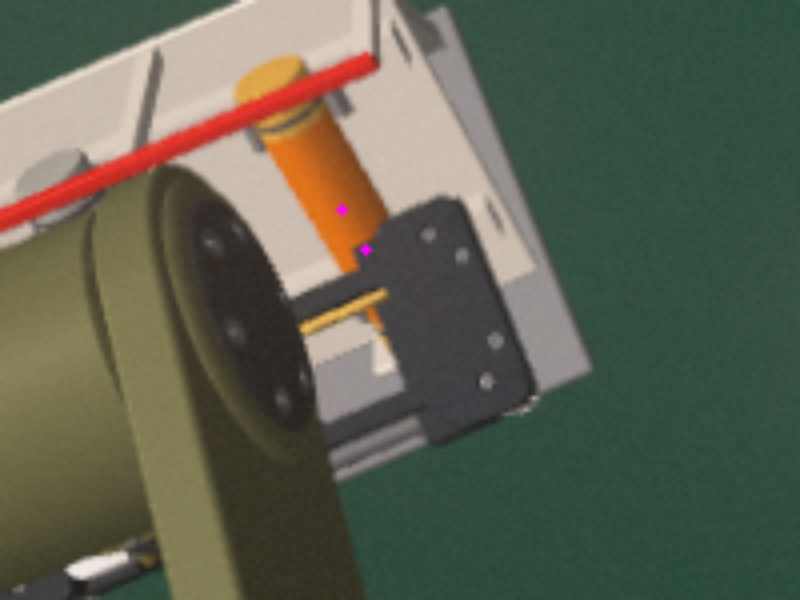

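Call:
send_rows([
  [[0, 0, 0.001], 0],
  [[0, 0, 0.002], 0],
  [[0, 0, 0.003], 0],
  [[0, 0, 0.004], 0],
  [[0, 0, 0.004], 0],
  [[0, 0, 0.005], 0],
  [[0, 0, 0.005], 0],
  [[0, 0, 0.005], 0],
])

```text
clock: 5.07
eef_pos: [466.6, 239.7, 83.9]
eef_rot: [3.142, -0.003, 0.41]
wrist_force: [-6.4, -2.5, 22.5]
finger_gap: 0.3
```

```bash
python3 -c "
from h import *
st()"
```

```text
5.07 [466.6 239.7  83.9] [ 3.142e+00 -3.000e-03  4.100e-01] F [-6.4 -2.5 22.5] M [-0.43  1.    0.02] gap 0.3 q [ 0.4   0.33  1.69 -0.    1.12  1.57]
```

Call:
send_rows([
  [[-0.001, 0, -0.003], 0],
  [[-0.002, 0, -0.006], 0],
  [[-0.003, 0, -0.009], 0],
  [[-0.004, 0, -0.012], 0],
  [[-0.005, 0, -0.012], 0],
  [[-0.005, 0, -0.012], 0],
  [[-0.005, 0, -0.012], 0],
  [[-0.005, 0, -0.012], 0],
])

```text
clock: 5.73
eef_pos: [461.0, 237.2, 93.5]
eef_rot: [-3.142, 0.0, 0.41]
wrist_force: [-0.0, -0.3, 0.1]
finger_gap: 0.3
```

Call:
send_rows([
  [[0, 0, 0], 0],
  [[0, 0, 0], 0],
  [[0, 0, 0], 0],
  [[0, 0, 0], 0],
  [[0, 0, 0], 0],
  [[0, 0, 0], 0],
  [[0, 0, 0], 0],
  [[0, 0, 0], 0],
], hand=-1)

```text
clock: 6.4
eef_pos: [461.1, 237.3, 93.8]
eef_rot: [-3.142, -0.0, 0.41]
wrist_force: [-0.3, 0.4, 0.3]
finger_gap: 50.5
```

```bash
python3 - <<'E'
from h import *
st();
for n in("side","top"):
    im=manip.camera(n)[:,:,::-1].copy(); cv2.imwrite(f"pics/{n}4.png",im)
s=cv2.imread('pics/side4.png')[200:360,240:400];cv2.imwrite('pics/c7.png',cv2.resize(s,None,fx=3.7,fy=3.7))
E
```

```text
6.4 [461.1 237.3  93.8] [-3.142 -0.     0.41 ] F [-0.3  0.4  0.3] M [ 0.01 -0.02 -0.  ] gap 50.5 q [0.4  0.3  1.69 0.   1.14 1.57]
```

View pics/c7.png

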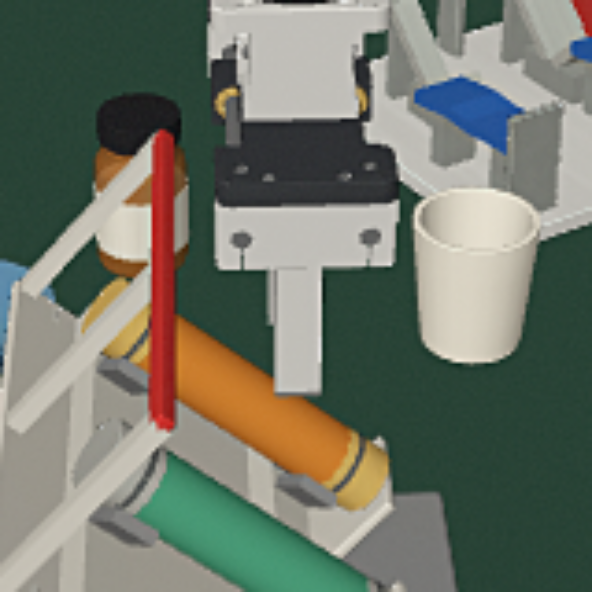

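Call:
send_rows([
  [[0, 0, 0], 0],
  [[0, 0, 0], 0],
  [[0, 0, 0], 0],
  [[0.001, 0, 0.006], 0],
  [[0.002, 0, 0.013], 0],
  [[0.003, 0, 0.02], 0],
  [[0.003, 0, 0.026], 0],
  [[0.004, 0, 0.03], 0],
], hand=-1)

```text
clock: 7.17
eef_pos: [464.3, 238.7, 62.5]
eef_rot: [-3.142, 0.001, 0.41]
wrist_force: [0.2, -0.5, 0.4]
finger_gap: 94.0
```

```bash
python3 -c "
from h import *
st();print(shift([465.2,239.5,47.2],.41))"
```

```text
7.17 [464.3 238.7  62.5] [-3.142e+00  1.000e-03  4.100e-01] F [ 0.2 -0.5  0.4] M [-0.    0.02  0.03] gap 94.0 q [0.4  0.35 1.71 0.   1.08 1.57]
[ 0.0011 -0.0004  0.0153 -0.0002]
```

Call:
send_rows([
  [[0, 0, 0.003], 0],
  [[0, 0, 0.006], 0],
  [[0, 0, 0.009], 0],
  [[0, 0, 0.012], 0],
  [[0.001, 0, 0.014], 0],
  [[0.001, 0, 0.015], 0],
  [[0.001, 0, 0.015], 0],
  [[0.001, 0, 0.015], 0],
])

```text
clock: 7.83
eef_pos: [465.7, 239.3, 48.8]
eef_rot: [-3.142, -0.0, 0.41]
wrist_force: [0.5, 0.3, 0.2]
finger_gap: 94.1
```

```bash
python3 - <<'E'
from h import *
st();
for n in("side","top"):
    im=manip.camera(n)[:,:,::-1].copy(); cv2.imwrite(f"pics/{n}5.png",im)
s=cv2.imread('pics/side5.png')[200:360,240:400];t=cv2.imread('pics/top5.png')[200:360,90:250]
cv2.imwrite('pics/c8.png',np.hstack([cv2.resize(s,(400,400)),cv2.resize(t,(400,400))]))
E
```

```text
7.83 [465.7 239.3  48.8] [-3.142 -0.     0.41 ] F [0.5 0.3 0.2] M [-0.02 -0.03 -0.02] gap 94.1 q [0.4  0.37 1.72 0.   1.05 1.57]
```

View pics/c8.png

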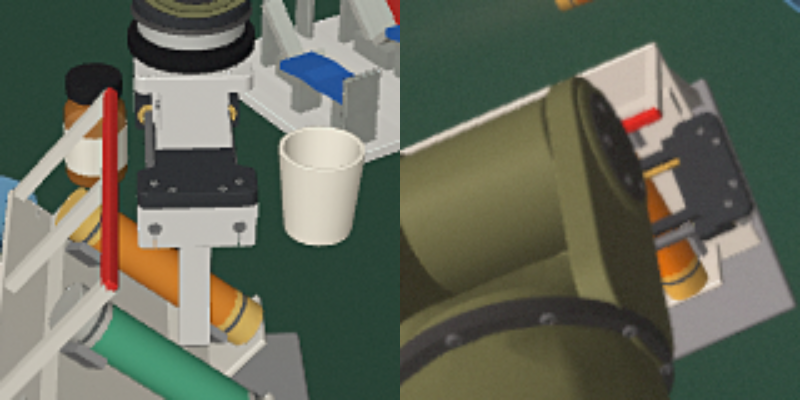

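Call:
send_rows([
  [[0, 0, 0.001], 0],
  [[0, 0, 0.002], 0],
  [[0, 0, 0.003], 0],
  [[0, 0, 0.003], 0],
  [[0, 0, 0.003], 0],
  [[0, 0, 0.003], 0],
  [[0, 0, 0.003], 0],
  [[0, 0, 0.003], 0],
], hand=1, force=20)

```text
clock: 8.6
eef_pos: [465.7, 239.3, 45.8]
eef_rot: [3.142, -0.0, 0.41]
wrist_force: [-0.3, -0.4, -0.5]
finger_gap: 43.9
```

Call:
send_rows([
  [[0, 0, 0], 0],
  [[0, 0, 0], 0],
  [[0, 0, 0], 0],
  [[0, 0, 0], 0],
  [[0, 0, 0], 0],
  [[0, 0, 0], 0],
  [[0, 0, 0], 0],
  [[0, 0, 0], 0],
])

```text
clock: 9.27
eef_pos: [465.8, 238.9, 45.8]
eef_rot: [3.141, 0.0, 0.41]
wrist_force: [1.0, -4.5, 1.6]
finger_gap: 31.8
```

```bash
python3 - <<'E'
from h import *
st();
for n in("side","top"):
    im=manip.camera(n)[:,:,::-1].copy(); cv2.imwrite(f"pics/{n}6.png",im)
s=cv2.imread('pics/side6.png')[200:360,240:400];t=cv2.imread('pics/top6.png')[200:360,90:250]
cv2.imwrite('pics/c9.png',np.hstack([cv2.resize(s,(400,400)),cv2.resize(t,(400,400))]))
E
```

```text
9.27 [465.8 238.9  45.8] [3.141 0.    0.41 ] F [ 1.  -4.5  1.6] M [-1.   -0.16 -0.01] gap 31.8 q [ 0.4   0.38  1.72 -0.    1.04  1.57]
```

View pics/c9.png

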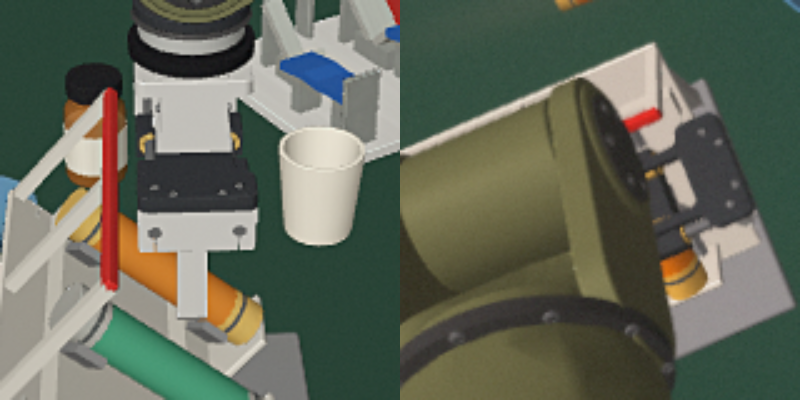

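Call:
send_rows([
  [[0, 0, 0], 0],
  [[0, 0, 0], 0],
  [[0, 0, 0], 0],
  [[-0.0016, 0, -0.0019], 0],
  [[-0.0032, 0, -0.0038], 0],
  [[-0.0064, 0, -0.0077], 0],
  [[-0.0096, 0, -0.0115], 0],
  [[-0.0129, 0, -0.0153], 0],
], force=45)

```text
clock: 10.03
eef_pos: [453.5, 234.1, 61.5]
eef_rot: [-3.141, -0.0, 0.41]
wrist_force: [2.1, 1.0, -2.5]
finger_gap: 31.1
```

```bash
python3 - <<'E'
from h import *
st();
for n in("side",):
    im=manip.camera(n)[:,:,::-1].copy(); cv2.imwrite(f"pics/{n}7.png",im)
s=cv2.imread('pics/side7.png')[200:360,240:400]
cv2.imwrite('pics/c10.png',cv2.resize(s,(480,480)))
E
```

```text
10.03 [453.5 234.1  61.5] [-3.141 -0.     0.41 ] F [ 2.1  1.  -2.5] M [ 0.18 -0.41 -0.  ] gap 31.1 q [0.4  0.33 1.75 0.   1.07 1.57]
```

View pics/c10.png

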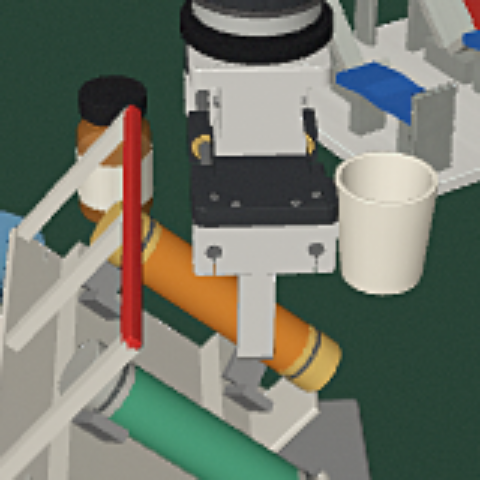

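Call:
send_rows([
  [[-0.005, 0, -0.006], 0],
  [[-0.011, 0, -0.013], 0],
  [[-0.017, 0, -0.02], 0],
  [[-0.023, 0, -0.027], 0],
  [[-0.029, 0, -0.035], 0],
  [[-0.036, 0, -0.043], 0],
  [[-0.043, 0, -0.051], 0],
  [[-0.048, 0, -0.057], 0],
])

```text
clock: 10.75
eef_pos: [409.2, 214.7, 119.2]
eef_rot: [3.142, -0.001, 0.41]
wrist_force: [0.1, -0.0, -2.5]
finger_gap: 31.3
```

```bash
python3 - <<'E'
from h import *
st();
for n in("side",):
    im=manip.camera(n)[:,:,::-1].copy(); cv2.imwrite(f"pics/{n}8.png",im)
s=cv2.imread('pics/side8.png')[120:360,200:440]
cv2.imwrite('pics/c11.png',cv2.resize(s,(480,480)))
E
```

```text
10.75 [409.2 214.7 119.2] [ 3.142e+00 -1.000e-03  4.100e-01] F [ 0.1 -0.  -2.5] M [-0.01  0.05 -0.  ] gap 31.3 q [ 0.4   0.15  1.82 -0.    1.17  1.57]
```

View pics/c11.png

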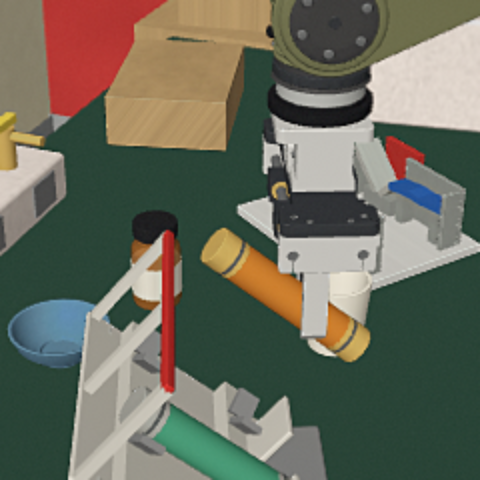

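```bash
python3 - <<'E'
from h import *
print(shift([340,60,120],.41),shift([340,60,15],.41))
print(onz('top',(245,322),0),onz('top',(323,306),0), proj('top',[340,60,0]),proj('top',[431,100,0]))
E
```

```text
[-1.252e-01  1.144e-01  1.000e-04 -1.000e-04] [-1.252e-01  1.144e-01  1.051e-01 -1.000e-04]
[415.13339971 159.25687962   0.        ] [445.87265529   5.38539606   0.        ] [[295.23860329 360.9727618 ]] [[275.10417689 313.81407489]]
```

Call:
send_rows([
  [[-0.02, 0.012, -0.01], 0],
  [[-0.04, 0.03, -0.01], 0],
  [[-0.06, 0.05, 0], 0],
  [[-0.08, 0.07, 0.02], 0],
  [[-0.1, 0.09, 0.04], 0],
  [[-0.115, 0.105, 0.06], 0],
  [[-0.122, 0.112, 0.08], 0],
  [[-0.125, 0.114, 0.095], 0],
], force=35)

```text
clock: 11.47
eef_pos: [339.6, 59.4, 22.0]
eef_rot: [-3.142, 0.001, 0.408]
wrist_force: [-0.3, 0.3, -3.5]
finger_gap: 31.2
```

```bash
python3 - <<'E'
from h import *
st();
for n in("side","top"):
    im=manip.camera(n)[:,:,::-1].copy(); cv2.imwrite(f"pics/{n}9.png",im)
s=cv2.imread('pics/side9.png')[160:400,240:480]; t=cv2.imread('pics/top9.png')[240:440,200:400]
cv2.imwrite('pics/c12.png',np.hstack([cv2.resize(s,(400,400)),cv2.resize(t,(400,400))]))
E
```

```text
11.47 [339.6  59.4  22. ] [-3.142e+00  1.000e-03  4.080e-01] F [-0.3  0.3 -3.5] M [-0.01  0.01  0.04] gap 31.2 q [ 0.07  0.05  2.2  -0.    0.89  1.23]
```

View pics/c12.png

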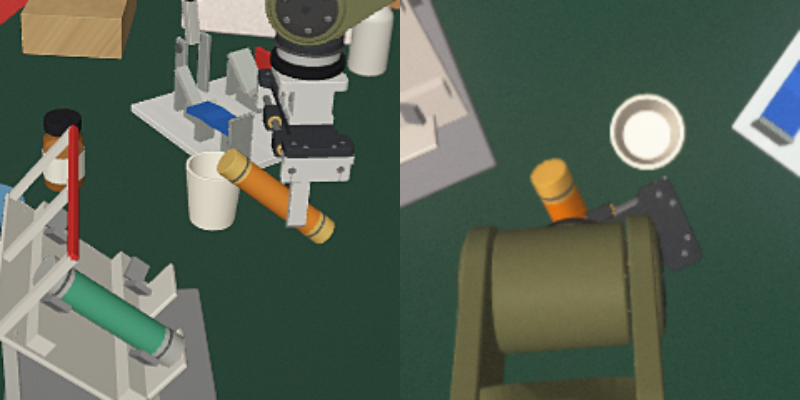

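Call:
send_rows([
  [[0, 0, 0.005], 0],
  [[0, 0, 0.01], 0],
  [[0, 0, 0.015], 0],
  [[0, 0, 0.018], 0],
  [[0, 0, 0.02], 0],
  [[0, 0, 0.022], 0],
  [[0, 0, 0.024], 0],
  [[0, 0, 0.024], 0],
])

```text
clock: 12.23
eef_pos: [340.5, 60.7, -1.2]
eef_rot: [-3.141, 0.0, 0.41]
wrist_force: [-0.1, 0.4, -2.5]
finger_gap: 31.3
```

```bash
python3 - <<'E'
from h import *
st();
E
```

```text
12.23 [340.5  60.7  -1.2] [-3.141  0.     0.41 ] F [-0.1  0.4 -2.5] M [ 0.03  0.03 -0.01] gap 31.3 q [0.07 0.11 2.22 0.   0.82 1.23]
```

Call:
send_rows([
  [[0, 0, 0.001], 0],
  [[0, 0, 0.002], 0],
  [[0, 0, 0.003], 0],
  [[0, 0, 0.004], 0],
  [[0, 0, 0.005], 0],
  [[0, 0, 0.006], 0],
  [[0, 0, 0.007], 0],
  [[0, 0, 0.007], 0],
])

```text
clock: 12.9
eef_pos: [341.6, 60.9, -7.5]
eef_rot: [3.141, -0.002, 0.41]
wrist_force: [1.8, 2.5, 5.2]
finger_gap: 31.8
```

```bash
python3 - <<'E'
from h import *
st();
E
```

```text
12.9 [341.6  60.9  -7.5] [ 3.141e+00 -2.000e-03  4.100e-01] F [1.8 2.5 5.2] M [ 0.32 -0.1  -0.06] gap 31.8 q [0.07 0.12 2.22 0.   0.8  1.23]
```

Call:
send_rows([
  [[0.002, 0, 0.0015], 0],
  [[0.004, 0, 0.003], 0],
  [[0.006, 0, 0.0045], 0],
  [[0.008, 0, 0.006], 0],
  [[0.01, 0, 0.008], 0],
  [[0.012, 0, 0.01], 0],
  [[0.013, 0, 0.012], 0],
  [[0.013, 0, 0.012], 0],
])

```text
clock: 13.57
eef_pos: [352.5, 65.9, -20.4]
eef_rot: [-3.142, 0.0, 0.41]
wrist_force: [2.0, 0.2, 1.6]
finger_gap: 31.3
```

```bash
python3 - <<'E'
from h import *
st();
for n in("side",):
    im=manip.camera(n)[:,:,::-1].copy(); cv2.imwrite(f"pics/{n}10.png",im)
s=cv2.imread('pics/side10.png')[180:340,320:480]; cv2.imwrite('pics/c13.png',cv2.resize(s,(480,480)))
E
```

```text
13.57 [352.5  65.9 -20.4] [-3.142  0.     0.41 ] F [2.  0.2 1.6] M [-0.   -0.27 -0.  ] gap 31.3 q [ 0.08  0.18  2.19 -0.    0.77  1.24]
```

View pics/c13.png

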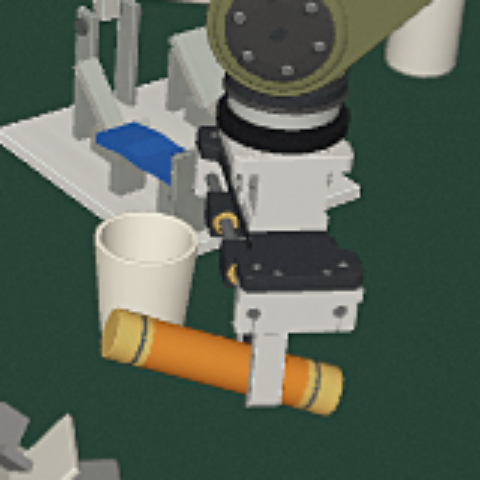

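Call:
send_rows([
  [[0.002, 0, 0.002], 0],
  [[0.0035, 0, 0.004], 0],
  [[0.005, 0, 0.006], 0],
  [[0.006, 0, 0.008], 0],
  [[0.007, 0, 0.01], 0],
  [[0.008, 0, 0.011], 0],
  [[0.008, 0, 0.012], 0],
  [[0.008, 0, 0.012], 0],
])

```text
clock: 14.28
eef_pos: [359.9, 69.1, -32.1]
eef_rot: [-3.142, -0.0, 0.41]
wrist_force: [0.6, -0.0, -0.2]
finger_gap: 31.1
```

```bash
python3 - <<'E'
from h import *
st();
for n in("side",):
    im=manip.camera(n)[:,:,::-1].copy(); cv2.imwrite(f"pics/{n}11.png",im)
s=cv2.imread('pics/side11.png')[200:340,320:460]; cv2.imwrite('pics/c14.png',cv2.resize(s,(560,560)))
E
```

```text
14.28 [359.9  69.1 -32.1] [-3.142 -0.     0.41 ] F [ 0.6 -0.  -0.2] M [ 0.09  0.04 -0.01] gap 31.1 q [0.09 0.22 2.18 0.   0.74 1.25]
```

View pics/c14.png

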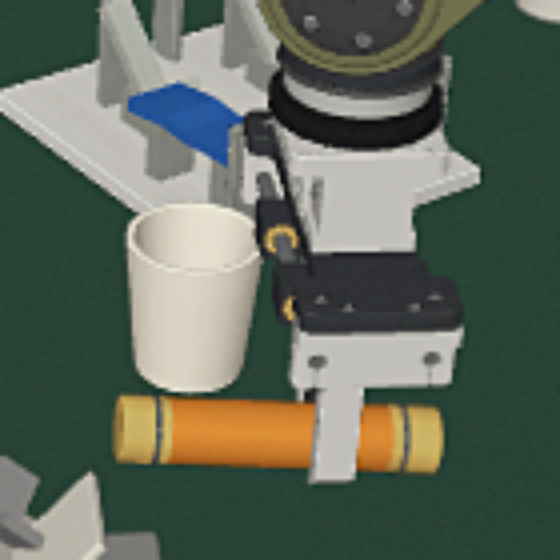

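Call:
send_rows([
  [[0, 0, 0.0005], 0],
  [[0.0005, 0, 0.001], 0],
  [[0.001, 0, 0.0015], 0],
  [[0.001, 0, 0.002], 0],
  [[0.001, 0, 0.0025], 0],
  [[0.001, 0, 0.0025], 0],
  [[0.001, 0, 0.0025], 0],
  [[0.001, 0, 0.0025], 0],
])

```text
clock: 15.0
eef_pos: [360.9, 69.5, -34.4]
eef_rot: [3.142, -0.0, 0.41]
wrist_force: [0.5, 0.9, -0.2]
finger_gap: 31.4
```

```bash
python3 - <<'E'
from h import *
st();
E
```

```text
15.0 [360.9  69.5 -34.4] [ 3.142 -0.     0.41 ] F [ 0.5  0.9 -0.2] M [ 0.13 -0.02 -0.01] gap 31.4 q [0.09 0.23 2.18 0.   0.73 1.25]
```

Call:
send_rows([
  [[0, 0, 0.0005], 0],
  [[0, 0, 0.001], 0],
  [[0, 0, 0.0015], 0],
  [[0, 0, 0.002], 0],
  [[0, 0, 0.002], 0],
  [[0, 0, 0.002], 0],
  [[0, 0, 0.002], 0],
  [[0, 0, 0.002], 0],
])

```text
clock: 15.67
eef_pos: [361.1, 69.4, -35.9]
eef_rot: [3.141, -0.001, 0.41]
wrist_force: [-2.4, 0.1, 14.7]
finger_gap: 31.4
```

```bash
python3 - <<'E'
from h import *
st();
for n in("side",):
    im=manip.camera(n)[:,:,::-1].copy(); cv2.imwrite(f"pics/{n}12.png",im)
s=cv2.imread('pics/side12.png')[200:340,320:460]
o=np.array([361,69.5,0]); e=np.array([.917,.4,0]);
import itertools
k=[proj('side',o+e*a+[0,0,16])[0] for a in(-51,99)]
print(k)
s=cv2.resize(s,(700,700),interpolation=cv2.INTER_CUBIC); 
for p in k: cv2.circle(s,(int((p[0]-320)*5),int((p[1]-200)*5)),3,(255,0,255),-1)
cv2.imwrite('pics/c15.png',s[150:700])
E
```

```text
15.67 [361.1  69.4 -35.9] [ 3.141e+00 -1.000e-03  4.100e-01] F [-2.4  0.1 14.7] M [0.03 0.75 0.02] gap 31.4 q [ 0.09  0.23  2.18 -0.    0.73  1.25]
[array([426.84777912, 309.12770405]), array([347.41368483, 311.3401408 ])]
```

View pics/c15.png

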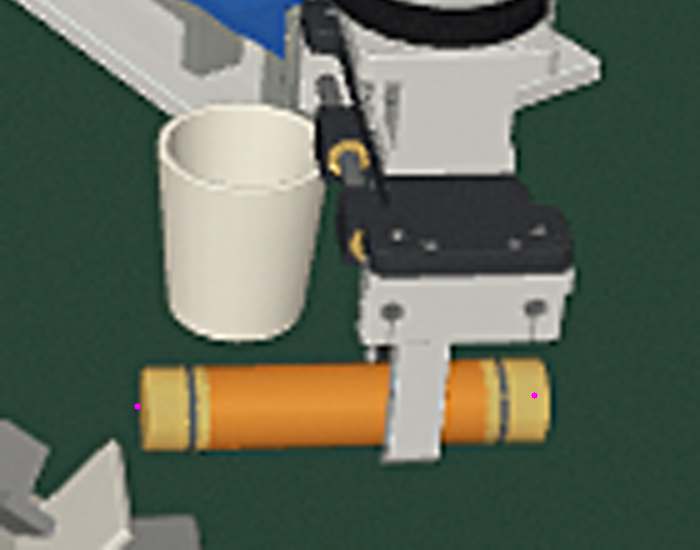

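Call:
send_rows([
  [[0, 0, -0.002], 0],
  [[0, 0, -0.006], 0],
  [[0, 0, -0.015], 0],
  [[0, 0, -0.03], 0],
  [[0, 0, -0.05], 0],
  [[0, 0, -0.075], 0],
  [[0, 0, -0.1], 0],
  [[0, 0, -0.128], 0],
], force=45)

```text
clock: 16.38
eef_pos: [359.8, 69.3, 92.3]
eef_rot: [-3.141, 0.002, 0.41]
wrist_force: [1.6, -0.1, -2.4]
finger_gap: 31.0
```

```bash
python3 - <<'E'
from h import *
st();print(shift([438.6,-190.9,92],.932))
for n in("side",):
    im=manip.camera(n)[:,:,::-1].copy(); cv2.imwrite(f"pics/{n}13.png",im)
s=cv2.imread('pics/side13.png')[140:340,260:460]; cv2.imwrite('pics/c16.png',cv2.resize(s,(480,480)))
E
```

```text
16.38 [359.8  69.3  92.3] [-3.141e+00  2.000e-03  4.100e-01] F [ 1.6 -0.1 -2.4] M [-0.    0.08 -0.02] gap 31.0 q [ 0.09 -0.03  2.08 -0.    1.09  1.25]
[-3.140e-02  2.700e-01  3.000e-04 -5.222e-01]
```

View pics/c16.png

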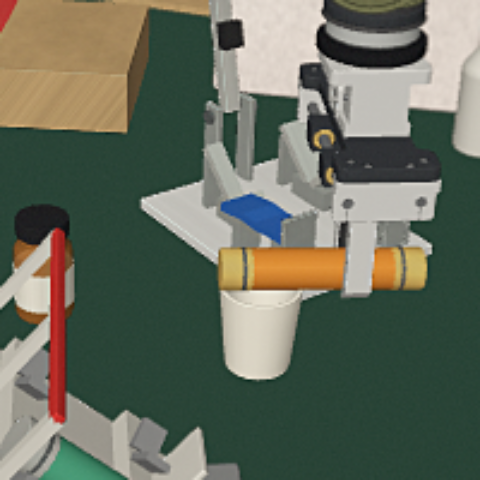

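Tube held level, all else in place. Now carry it over the park point.

Call:
send_rows([
  [[-0.003, 0.025, 0], -0.05],
  [[-0.007, 0.06, -0.005], -0.12],
  [[-0.011, 0.1, -0.008], -0.2],
  [[-0.016, 0.14, -0.008], -0.28],
  [[-0.021, 0.18, -0.008], -0.36],
  [[-0.026, 0.22, -0.005], -0.44],
  [[-0.029, 0.25, 0], -0.5],
  [[-0.0314, 0.27, 0], -0.522],
])

```text
clock: 17.1
eef_pos: [439.1, -193.3, 90.3]
eef_rot: [-3.14, 0.001, 0.934]
wrist_force: [-0.1, 0.6, -3.0]
finger_gap: 31.0
```

```bash
python3 - <<'E'
from h import *
st();print(shift([438.6,-190.9,40],.932))
for n in("side","top"):
    im=manip.camera(n)[:,:,::-1].copy(); cv2.imwrite(f"pics/{n}14.png",im)
s=cv2.imread('pics/side14.png')[120:280,300:460]; t=cv2.imread('pics/top14.png')[190:390,340:540]
cv2.imwrite('pics/c17.png',np.hstack([cv2.resize(s,(400,400)),cv2.resize(t,(400,400))]))
E
```

```text
17.1 [ 439.1 -193.3   90.3] [-3.14e+00  1.00e-03  9.34e-01] F [-0.1  0.6 -3. ] M [-0.03 -0.    0.04] gap 31.0 q [-0.49  0.23  1.8  -0.    1.11  0.15]
[ 0.0016 -0.0019  0.0503  0.0017]
```

View pics/c17.png

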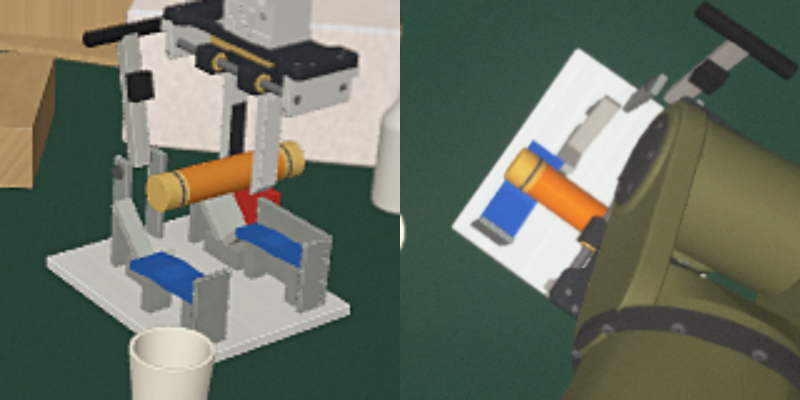

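Call:
send_rows([
  [[0, 0, 0.008], 0],
  [[0.0005, -0.001, 0.018], 0],
  [[0.001, -0.0015, 0.028], 0],
  [[0.0015, -0.002, 0.038], 0],
  [[0.0015, -0.002, 0.045], 0],
  [[0.0015, -0.002, 0.05], 0],
  [[0.0015, -0.002, 0.054], 0],
  [[0.0015, -0.002, 0.055], 0],
])

```text
clock: 17.87
eef_pos: [438.6, -188.2, 35.9]
eef_rot: [-3.141, 0.0, 0.932]
wrist_force: [-0.4, 0.0, -3.8]
finger_gap: 31.4
```

```bash
python3 - <<'E'
from h import *
st();print(shift([438.6,-190.9,25],.932))
for n in("side","top"):
    im=manip.camera(n)[:,:,::-1].copy(); cv2.imwrite(f"pics/{n}15.png",im)
s=cv2.imread('pics/side15.png')[140:270,320:450]; t=cv2.imread('pics/top15.png')[220:350,370:500]
cv2.imwrite('pics/c18.png',np.hstack([cv2.resize(s,(400,400)),cv2.resize(t,(400,400))]))
E
```

```text
17.87 [ 438.6 -188.2   35.9] [-3.141  0.     0.932] F [-0.4  0.  -3.8] M [-0.06  0.01  0.01] gap 31.4 q [-0.48  0.3   1.86 -0.    0.99  0.16]
[-0.0022  0.0016  0.0109 -0.0001]
```

View pics/c18.png

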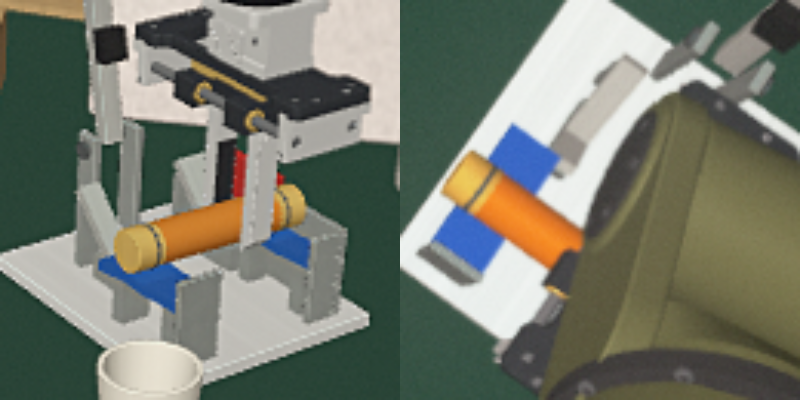

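Call:
send_rows([
  [[-0.001, 0.001, 0.002], 0],
  [[-0.002, 0.0016, 0.004], 0],
  [[-0.002, 0.0016, 0.006], 0],
  [[-0.002, 0.0016, 0.008], 0],
  [[-0.002, 0.0016, 0.0095], 0],
  [[-0.002, 0.0016, 0.0105], 0],
  [[-0.002, 0.0016, 0.0112], 0],
  [[-0.002, 0.0016, 0.0112], 0],
])

```text
clock: 18.63
eef_pos: [438.9, -190.9, 25.2]
eef_rot: [-3.141, 0.0, 0.932]
wrist_force: [-0.3, -0.4, -2.6]
finger_gap: 30.9
```

```bash
python3 - <<'E'
from h import *
st();print(shift([438.6,-190.9,25],.932))
E
```

```text
18.63 [ 438.9 -190.9   25.2] [-3.141  0.     0.932] F [-0.3 -0.4 -2.6] M [-0.08 -0.02  0.02] gap 30.9 q [-0.49  0.32  1.86 -0.    0.96  0.15]
[-0.0002 -0.0002  0.0002 -0.0002]
```

Not yet touching; a little lower.

Call:
send_rows([
  [[0, 0, 0.0004], 0],
  [[0, 0, 0.0008], 0],
  [[0, 0, 0.0012], 0],
  [[0, 0, 0.0016], 0],
  [[0, 0, 0.002], 0],
  [[0, 0, 0.002], 0],
  [[0, 0, 0.002], 0],
  [[0, 0, 0.002], 0],
])

```text
clock: 19.3
eef_pos: [439.2, -190.9, 24.1]
eef_rot: [3.141, -0.0, 0.932]
wrist_force: [-2.6, 3.9, 10.2]
finger_gap: 31.1
```

```bash
python3 - <<'E'
from h import *
st()
E
```

```text
19.3 [ 439.2 -190.9   24.1] [ 3.141 -0.     0.932] F [-2.6  3.9 10.2] M [ 0.54  0.72 -0.06] gap 31.1 q [-0.49  0.32  1.86  0.    0.96  0.15]
```

Call:
send_rows([
  [[0, -0.0005, -0.0005], 0],
  [[0, -0.001, -0.001], 0],
  [[0, -0.0015, -0.001], 0],
  [[0, -0.002, -0.001], 0],
  [[0, -0.002, -0.001], 0],
  [[0, -0.002, -0.001], 0],
  [[0, -0.002, -0.001], 0],
  [[0, -0.002, -0.001], 0],
])

```text
clock: 19.97
eef_pos: [437.2, -189.7, 24.3]
eef_rot: [-3.141, 0.0, 0.932]
wrist_force: [0.2, 0.1, 0.3]
finger_gap: 31.0
```

```bash
python3 - <<'E'
from h import *
st()
E
```

```text
19.97 [ 437.2 -189.7   24.3] [-3.141  0.     0.932] F [0.2 0.1 0.3] M [-0.22  0.07  0.06] gap 31.0 q [-0.49  0.32  1.87 -0.    0.96  0.15]
```

Call:
send_rows([
  [[0, 0, 0], 0],
  [[0, 0, 0], 0],
  [[0, 0, 0], 0],
  [[0, 0, 0], 0],
  [[0, 0, 0], 0],
  [[0, 0, 0], 0],
  [[0, 0, 0], 0],
  [[0, 0, 0], 0],
], hand=0)

```text
clock: 20.63
eef_pos: [437.3, -189.7, 24.3]
eef_rot: [-3.142, -0.0, 0.932]
wrist_force: [0.2, -0.3, 0.2]
finger_gap: 47.0
```

```bash
python3 - <<'E'
from h import *
st()
for n in("side","top"):
    im=manip.camera(n)[:,:,::-1].copy(); cv2.imwrite(f"pics/{n}16.png",im)
s=cv2.imread('pics/side16.png')[140:270,320:450]; t=cv2.imread('pics/top16.png')[220:350,370:500]
cv2.imwrite('pics/c19.png',np.hstack([cv2.resize(s,(400,400)),cv2.resize(t,(400,400))]))
E
```

```text
20.63 [ 437.3 -189.7   24.3] [-3.142 -0.     0.932] F [ 0.2 -0.3  0.2] M [ 0.   -0.07 -0.02] gap 47.0 q [-0.49  0.32  1.87  0.    0.96  0.15]
```

View pics/c19.png

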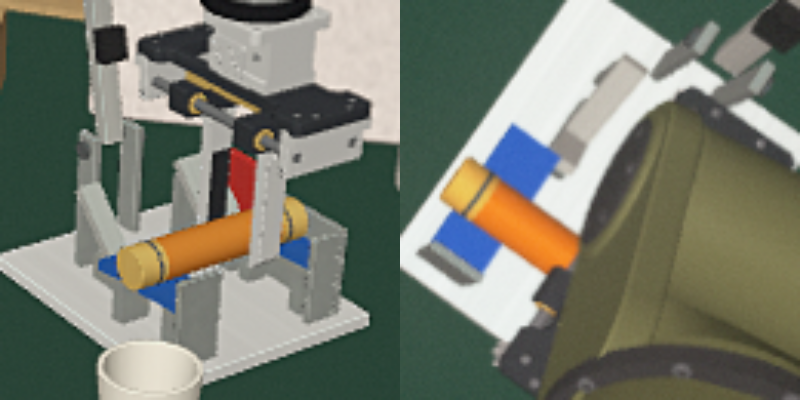

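Call:
send_rows([
  [[0, 0, -0.01], 0],
  [[0, 0, -0.03], 0],
  [[0, 0, -0.055], 0],
  [[0.003, -0.006, -0.06], 0.12],
  [[0.006, -0.015, -0.06], 0.24],
  [[0.01, -0.024, -0.06], 0.36],
  [[0.013, -0.03, -0.06], 0.48],
  [[0.015, -0.033, -0.06], 0.6],
], hand=0.15)

```text
clock: 21.4
eef_pos: [419.5, -157.5, 85.2]
eef_rot: [3.141, -0.0, 0.326]
wrist_force: [0.4, -0.3, 0.2]
finger_gap: 39.9
```

```bash
python3 - <<'E'
from h import *
st();print(shift([419.3,-161.6,84],-.639))
E
```

```text
21.4 [ 419.5 -157.5   85.2] [ 3.141 -0.     0.326] F [ 0.4 -0.3  0.2] M [ 0.   -0.05 -0.01] gap 39.9 q [-0.44  0.17  1.89  0.    1.08  0.8 ]
[-0.0015  0.0038  0.0012  0.9651]
```

Call:
send_rows([
  [[0, 0.001, 0], 0.12],
  [[-0.001, 0.002, 0], 0.24],
  [[-0.0015, 0.003, 0], 0.36],
  [[-0.0015, 0.0038, 0], 0.48],
  [[-0.0015, 0.0038, 0], 0.6],
  [[-0.0015, 0.0038, 0], 0.72],
  [[-0.0015, 0.0038, 0], 0.84],
  [[-0.0015, 0.0038, 0], 0.965],
])

```text
clock: 22.07
eef_pos: [419.7, -162.1, 85.1]
eef_rot: [-3.141, -0.001, -0.639]
wrist_force: [0.7, -0.1, -0.6]
finger_gap: 39.7
```

```bash
python3 - <<'E'
from h import *
for n in("side","top"):
    im=manip.camera(n)[:,:,::-1].copy(); cv2.imwrite(f"pics/{n}17.png",im)
s=cv2.imread('pics/side17.png')[140:270,320:450]; t=cv2.imread('pics/top17.png')[220:350,370:500]
cv2.imwrite('pics/c20.png',np.hstack([cv2.resize(s,(400,400)),cv2.resize(t,(400,400))]))
st();print(shift([419.3,-161.6,20],-.639))
E
```

```text
22.17 [ 419.7 -162.1   85. ] [-3.141e+00 -1.000e-03 -6.360e-01] F [-1.  -0.2 -0.2] M [0.05 0.03 0.01] gap 40.1 q [-0.45  0.17  1.89  0.    1.08  1.76]
[-0.0006 -0.0002  0.065   0.0033]
```

View pics/c20.png

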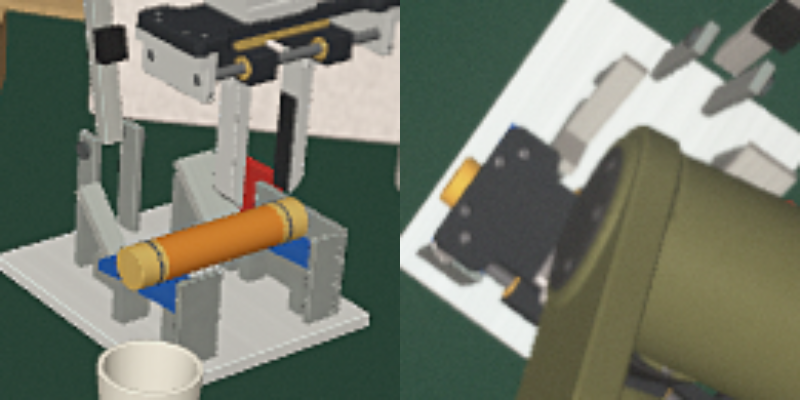

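Call:
send_rows([
  [[-0.001, 0, 0.01], 0],
  [[-0.001, 0, 0.02], 0],
  [[-0.001, 0, 0.03], 0],
  [[-0.001, 0, 0.04], 0],
  [[-0.001, 0, 0.048], 0],
  [[-0.001, 0, 0.056], 0],
  [[-0.001, 0, 0.062], 0],
  [[-0.001, 0, 0.065], 0],
])

```text
clock: 22.83
eef_pos: [418.5, -161.3, 18.3]
eef_rot: [3.141, 0.001, -0.633]
wrist_force: [1.1, 0.2, -1.0]
finger_gap: 40.1
```

```bash
python3 - <<'E'
from h import *
for n in("side","top"):
    im=manip.camera(n)[:,:,::-1].copy(); cv2.imwrite(f"pics/{n}18.png",im)
s=cv2.imread('pics/side18.png')[140:270,320:450]; t=cv2.imread('pics/top18.png')[220:350,370:500]
cv2.imwrite('pics/c21.png',np.hstack([cv2.resize(s,(400,400)),cv2.resize(t,(400,400))]))
st()
E
```

```text
22.93 [ 418.6 -161.4   18.9] [ 3.141e+00  1.000e-03 -6.330e-01] F [0.4 0.6 0.2] M [0.1  0.01 0.02] gap 40.0 q [-0.45  0.27  1.94  0.    0.93  1.75]
```

View pics/c21.png

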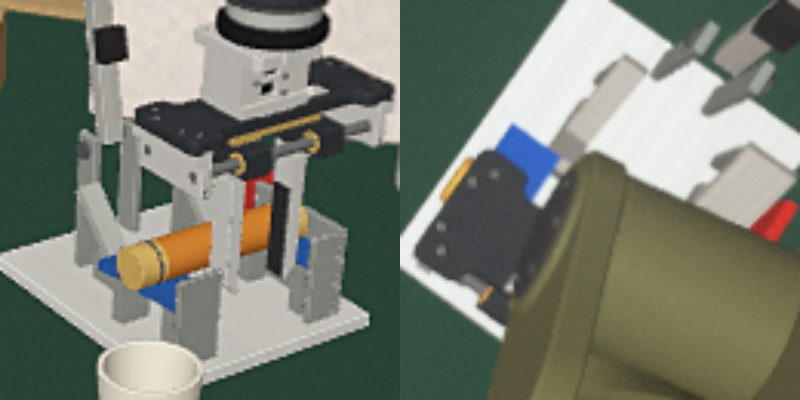

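Call:
send_rows([
  [[0.003, 0, 0], 0.005],
  [[0.005, 0, 0], 0.005],
  [[0.007, 0, 0], 0.005],
  [[0.009, 0, 0], 0.005],
  [[0.011, 0, 0], 0.005],
  [[0.013, 0, 0], 0.005],
  [[0.015, 0, 0], 0.005],
  [[0.017, 0, 0], 0.005],
])

```text
clock: 23.6
eef_pos: [432.6, -171.7, 19.4]
eef_rot: [-3.142, 0.0, -0.638]
wrist_force: [-0.9, 0.3, 0.6]
finger_gap: 39.8
```

```bash
python3 - <<'E'
from h import *
st()
E
```

```text
23.6 [ 432.6 -171.7   19.4] [-3.142  0.    -0.638] F [-0.9  0.3  0.6] M [0.19 0.14 0.04] gap 39.8 q [-0.46  0.31  1.9   0.    0.94  1.75]
```

Call:
send_rows([
  [[0.002, 0, 0], 0],
  [[0.004, 0, 0], 0],
  [[0.006, 0, 0], 0],
  [[0.008, 0, 0], 0],
  [[0.01, 0, 0], 0],
  [[0.012, 0, 0], 0],
  [[0.013, 0, 0], 0],
  [[0.014, 0, 0], 0],
])

```text
clock: 24.27
eef_pos: [443.8, -180.0, 19.3]
eef_rot: [-3.142, -0.0, -0.638]
wrist_force: [0.6, 0.0, -0.4]
finger_gap: 40.0
```

```bash
python3 - <<'E'
from h import *
for n in("side","top"):
    im=manip.camera(n)[:,:,::-1].copy(); cv2.imwrite(f"pics/{n}19.png",im)
s=cv2.imread('pics/side19.png')[140:270,320:450]; t=cv2.imread('pics/top19.png')[220:350,370:500]
cv2.imwrite('pics/c22.png',np.hstack([cv2.resize(s,(400,400)),cv2.resize(t,(400,400))]))
st()
E
```

```text
24.37 [ 443.8 -179.9   19.3] [-3.142  0.    -0.638] F [-0.2  0.8  0.7] M [0.06 0.   0.05] gap 40.2 q [-0.46  0.33  1.86  0.    0.95  1.75]
```

View pics/c22.png

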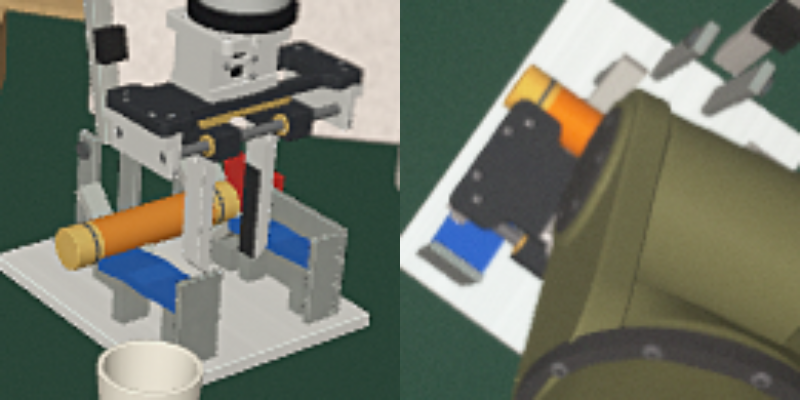

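Call:
send_rows([
  [[0, 0, -0.01], 0],
  [[0, 0, -0.025], 0],
  [[0, 0, -0.04], 0],
  [[0, 0, -0.055], 0],
  [[0, 0, -0.07], 0],
  [[0, 0, -0.085], 0],
  [[0, 0, -0.095], 0],
  [[0, 0, -0.1], 0],
], hand=1)

```text
clock: 25.03
eef_pos: [444.2, -180.1, 121.1]
eef_rot: [-3.141, -0.002, -0.638]
wrist_force: [0.6, 0.1, -0.1]
finger_gap: 0.8
```

```bash
python3 - <<'E'
from h import *
for n in("side","top"):
    im=manip.camera(n)[:,:,::-1].copy(); cv2.imwrite(f"pics/{n}20.png",im)
s=cv2.imread('pics/side20.png')[140:270,320:450]; t=cv2.imread('pics/top20.png')[200:330,380:510]
cv2.imwrite('pics/c23.png',np.hstack([cv2.resize(s,(400,400)),cv2.resize(t,(400,400))]))
st();print(shift([568.5,-141.7,119],-.638))
E
```

```text
25.13 [ 444.  -180.   120.1] [-3.141e+00 -1.000e-03 -6.380e-01] F [-0.1  0.4 -0.1] M [0.09 0.04 0.02] gap 0.3 q [-0.46  0.19  1.78  0.    1.18  1.75]
[ 0.0772 -0.1049  0.0011 -0.0002]
```

View pics/c23.png

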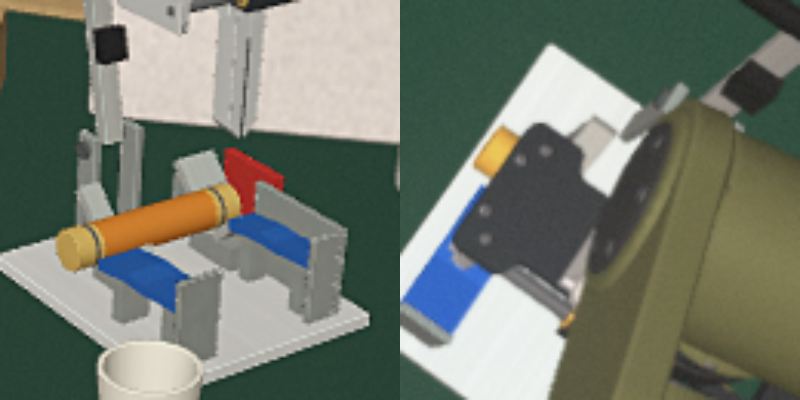

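```bash
python3 - <<'E'
from h import *
th=np.radians(-36.6);bx=np.array([np.cos(th),np.sin(th),0]);by=np.array([-bx[1],bx[0],0]); o=np.array([500.,-234.,57])
for x,y,z in((0,94,0),(0,-56,0),(0,90,0),(-15,94,6),(-20,94,12)): print(x,y,z,proj('side',o+x*bx+y*by+[0,0,z]),proj('top',o+x*bx+y*by+[0,0,z]))
s=cv2.imread('pics/side20.png')[190:230,330:410];cv2.imwrite('pics/c24.png',cv2.resize(s,None,fx=9,fy=9,interpolation=cv2.INTER_CUBIC))
E
```

```text
0 94 0 [[341.16790425 220.02193196]] [[408.88221754 245.565149  ]]
0 -56 0 [[393.4293608  204.27090671]] [[474.18367381 291.89315656]]
0 90 0 [[342.63404681 219.57985471]] [[410.61065512 246.78715216]]
-15 94 6 [[345.07907169 220.29906264]] [[405.08578239 251.30604782]]
-20 94 12 [[346.45344121 218.78873766]] [[404.2010297  252.89831681]]
```

View pics/c24.png

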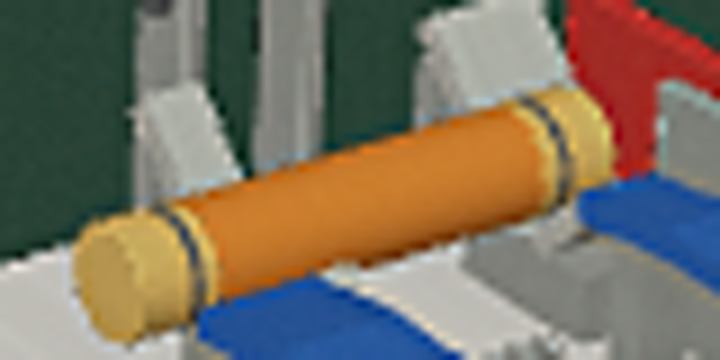

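Call:
send_rows([
  [[0.01, -0.015, 0], 0],
  [[0.025, -0.035, 0], 0],
  [[0.04, -0.055, 0], 0],
  [[0.055, -0.075, 0], 0],
  [[0.067, -0.092, 0.01], 0],
  [[0.075, -0.102, 0.025], 0],
  [[0.077, -0.105, 0.045], 0],
  [[0.077, -0.105, 0.065], 0],
])

```text
clock: 25.8
eef_pos: [568.4, -140.8, 52.3]
eef_rot: [3.141, 0.001, -0.637]
wrist_force: [-0.8, -1.4, -0.5]
finger_gap: 0.6
```

Call:
send_rows([
  [[0, 0, 0.008], 0],
  [[0, 0, 0.016], 0],
  [[0, 0, 0.024], 0],
  [[0, 0, 0.031], 0],
  [[0, 0, 0.037], 0],
  [[0, 0, 0.042], 0],
  [[0, 0, 0.045], 0],
  [[0, 0, 0.046], 0],
])

```text
clock: 26.47
eef_pos: [568.0, -141.4, 8.0]
eef_rot: [3.142, 0.0, -0.638]
wrist_force: [0.1, -0.2, 0.2]
finger_gap: 0.5
```

```bash
python3 - <<'E'
from h import *
for n in("side","top"):
    im=manip.camera(n)[:,:,::-1].copy(); cv2.imwrite(f"pics/{n}21.png",im)
s=cv2.imread('pics/side21.png')[140:270,300:430]; t=cv2.imread('pics/top21.png')[170:300,380:510]
cv2.imwrite('pics/c25.png',np.hstack([cv2.resize(s,(400,400)),cv2.resize(t,(400,400))]))
st();print(shift([568.5,-141.7,8],-.638))
E
```

```text
26.57 [ 568.2 -141.4    8.4] [-3.142 -0.    -0.638] F [ 0.2  0.1 -0.7] M [0.09 0.01 0.  ] gap 0.6 q [-0.31  0.55  1.56  0.    1.03  1.9 ]
[ 0.0004  0.      0.0004 -0.0002]
```

View pics/c25.png

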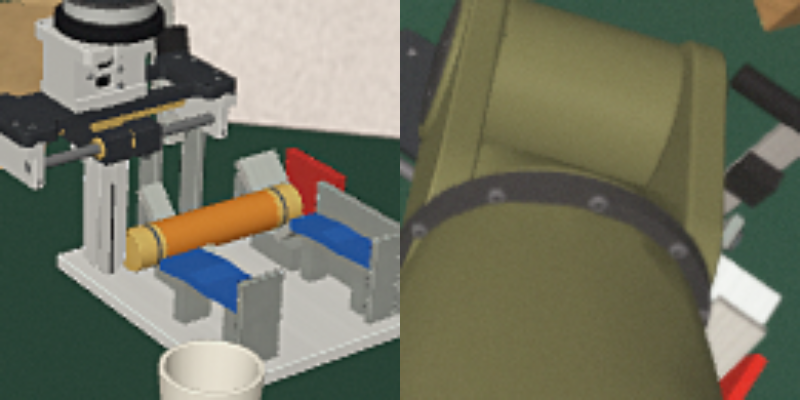

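Call:
send_rows([
  [[0, 0.003, 0], 0],
  [[0, 0.006, 0], 0],
  [[0, 0.009, 0], 0],
  [[0, 0.012, 0], 0],
  [[0, 0.0145, 0], 0],
  [[0, 0.017, 0], 0],
  [[0, 0.019, 0], 0],
  [[0, 0.02, 0], 0],
])

```text
clock: 27.23
eef_pos: [556.3, -157.6, 8.6]
eef_rot: [-3.141, -0.0, -0.638]
wrist_force: [2.0, 3.2, 3.5]
finger_gap: 0.6
```

```bash
python3 - <<'E'
from h import *
st()
im=manip.camera("side")[:,:,::-1].copy(); cv2.imwrite("pics/side22.png",im)
cv2.imwrite('pics/c26.png',cv2.resize(im[170:250,330:440],None,fx=6,fy=6))
E
```

```text
27.23 [ 556.3 -157.6    8.6] [-3.141 -0.    -0.638] F [2.  3.2 3.5] M [ 0.69 -0.26  0.09] gap 0.6 q [-0.34  0.54  1.58  0.    1.02  1.87]
```

View pics/c26.png

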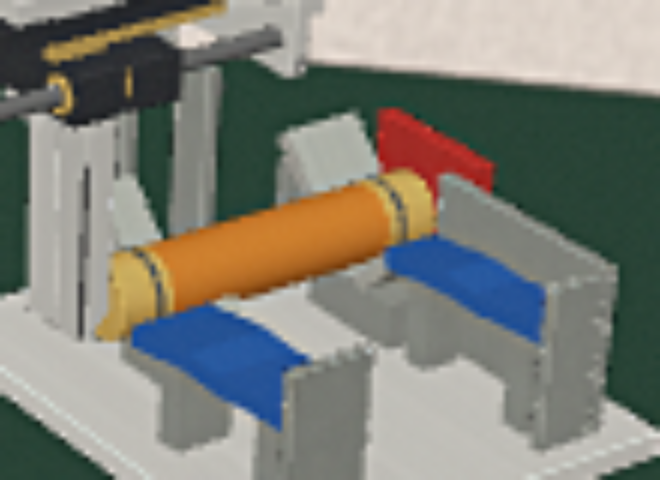

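Call:
send_rows([
  [[0, 0.001, 0], 0],
  [[0, 0.002, 0], 0],
  [[0, 0.003, 0], 0],
  [[0, 0.004, 0], 0],
  [[0, 0.005, 0], 0],
  [[0, 0.006, 0], 0],
  [[0, 0.006, 0], 0],
  [[0, 0.006, 0], 0],
])

```text
clock: 27.95
eef_pos: [552.6, -162.3, 8.3]
eef_rot: [3.142, 0.0, -0.638]
wrist_force: [2.4, 2.1, 2.3]
finger_gap: 0.2
```

```bash
python3 - <<'E'
from h import *
st()
E
```

```text
27.95 [ 552.6 -162.3    8.3] [ 3.142  0.    -0.638] F [2.4 2.1 2.3] M [ 0.56 -0.4   0.02] gap 0.2 q [-0.35  0.53  1.59 -0.    1.02  1.86]
```

Call:
send_rows([
  [[0, 0.0005, 0], 0],
  [[0, 0.001, 0], 0],
  [[0, 0.0015, 0], 0],
  [[0, 0.002, 0], 0],
  [[0, 0.002, 0], 0],
  [[0, 0.002, 0], 0],
  [[0, 0.002, 0], 0],
  [[0, 0.002, 0], 0],
])

```text
clock: 28.62
eef_pos: [552.6, -162.3, 8.5]
eef_rot: [-3.139, -0.001, -0.638]
wrist_force: [11.1, 14.2, 0.2]
finger_gap: 0.5
```

```bash
python3 - <<'E'
from h import *
st()
E
```

```text
28.62 [ 552.6 -162.3    8.5] [-3.139e+00 -1.000e-03 -6.380e-01] F [11.1 14.2  0.2] M [ 2.59 -1.96 -0.03] gap 0.5 q [-0.35  0.53  1.59  0.    1.02  1.86]
```

Call:
send_rows([
  [[0, -0.003, 0], 0],
  [[0, -0.008, 0], 0],
  [[0, -0.016, 0], 0],
  [[0, -0.026, 0], 0],
  [[0, -0.03, -0.02], 0],
  [[0, -0.03, -0.05], 0],
  [[0, -0.03, -0.085], 0],
  [[0, -0.03, -0.12], 0],
])

```text
clock: 29.28
eef_pos: [569.2, -139.1, 129.4]
eef_rot: [3.141, 0.001, -0.638]
wrist_force: [0.4, -0.9, 0.7]
finger_gap: 0.1
```

```bash
python3 - <<'E'
from h import *
st();print(shift([608.4,-314.5,205],-.638))
for n in("side","top"):
    im=manip.camera(n)[:,:,::-1].copy(); cv2.imwrite(f"pics/{n}23.png",im)
s=cv2.imread('pics/side23.png')[170:250,330:440]; t=cv2.imread('pics/top23.png')[170:330,380:540]
cv2.imwrite('pics/c27.png',np.hstack([cv2.resize(s,(550,400)),cv2.resize(t,(250,400))]))
E
```

```text
29.28 [ 569.2 -139.1  129.4] [ 3.141e+00  1.000e-03 -6.380e-01] F [ 0.4 -0.9  0.7] M [0.04 0.01 0.  ] gap 0.1 q [-0.3   0.41  1.46 -0.    1.27  1.91]
[ 0.136   0.1176 -0.0756  0.0002]
```

View pics/c27.png

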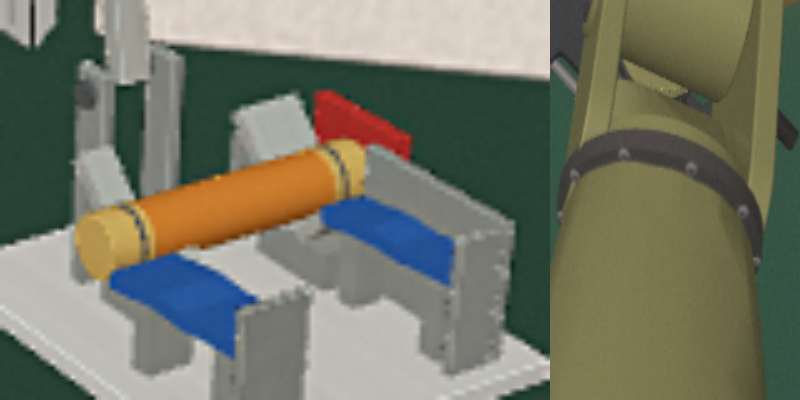

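Call:
send_rows([
  [[0.01, 0, -0.02], 0],
  [[0.03, 0, -0.045], 0],
  [[0.055, 0, -0.07], 0],
  [[0.08, 0.005, -0.076], 0],
  [[0.105, 0.02, -0.076], 0],
  [[0.125, 0.04, -0.076], 0],
  [[0.136, 0.07, -0.076], 0],
  [[0.136, 0.095, -0.076], 0],
], hand=0.1)

```text
clock: 30.05
eef_pos: [622.1, -298.8, 202.1]
eef_rot: [3.141, 0.002, -0.638]
wrist_force: [0.9, 0.4, 0.2]
finger_gap: 42.0
```

```bash
python3 - <<'E'
from h import *
st();print(shift([608.4,-314.5,205],-.638))
for n in("side","top"):
    im=manip.camera(n)[:,:,::-1].copy(); cv2.imwrite(f"pics/{n}24.png",im)
s=cv2.imread('pics/side24.png')[70:250,270:450]; t=cv2.imread('pics/top24.png')[120:300,420:600]
cv2.imwrite('pics/c28.png',np.hstack([cv2.resize(s,(400,400)),cv2.resize(t,(400,400))]))
E
```

```text
30.05 [ 622.1 -298.8  202.1] [ 3.141e+00  2.000e-03 -6.380e-01] F [0.9 0.4 0.2] M [0.11 0.03 0.01] gap 42.0 q [-0.5   0.61  0.99 -0.    1.54  1.71]
[-0.0017  0.0208 -0.0029 -0.0004]
```

View pics/c28.png

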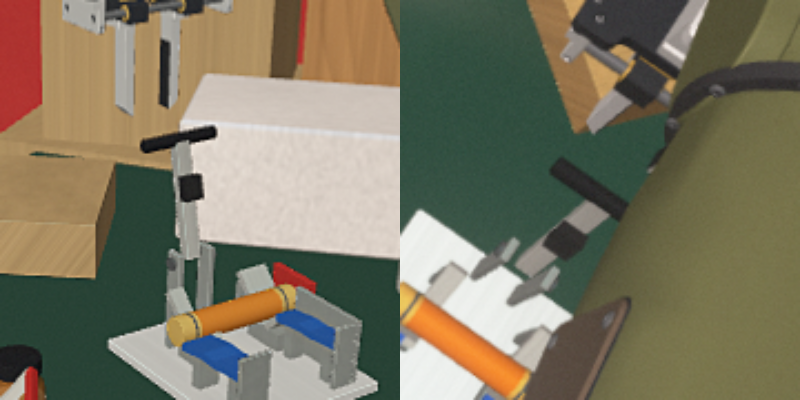

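Call:
send_rows([
  [[0, 0.006, 0], 0],
  [[0, 0.014, 0], 0],
  [[-0.001, 0.02, 0.004], 0],
  [[-0.001, 0.021, 0.012], 0],
  [[-0.001, 0.021, 0.022], 0],
  [[-0.001, 0.021, 0.032], 0],
  [[-0.001, 0.021, 0.042], 0],
  [[-0.001, 0.021, 0.048], 0],
])

```text
clock: 30.82
eef_pos: [608.4, -312.8, 154.1]
eef_rot: [3.141, 0.002, -0.638]
wrist_force: [0.6, -0.2, -0.0]
finger_gap: 42.4
```

```bash
python3 - <<'E'
from h import *
st();
p=manip.read_state()['eef_pos'][:2]-[500,-234]; print('bench',p@[.803,-.596],p@[.596,.803])
for n in("side","top"):
    im=manip.camera(n)[:,:,::-1].copy(); cv2.imwrite(f"pics/{n}25.png",im)
s=cv2.imread('pics/side25.png')[70:250,270:450]; t=cv2.imread('pics/top25.png')[120:300,420:600]
cv2.imwrite('pics/c29.png',np.hstack([cv2.resize(s,(400,400)),cv2.resize(t,(400,400))]))
E
```

```text
30.82 [ 608.4 -312.8  154.1] [ 3.141e+00  2.000e-03 -6.380e-01] F [ 0.6 -0.2 -0. ] M [0.11 0.06 0.02] gap 42.4 q [-0.53  0.62  1.09  0.    1.43  1.68]
bench 133.96556107606537 1.3256737855676306
```

View pics/c29.png

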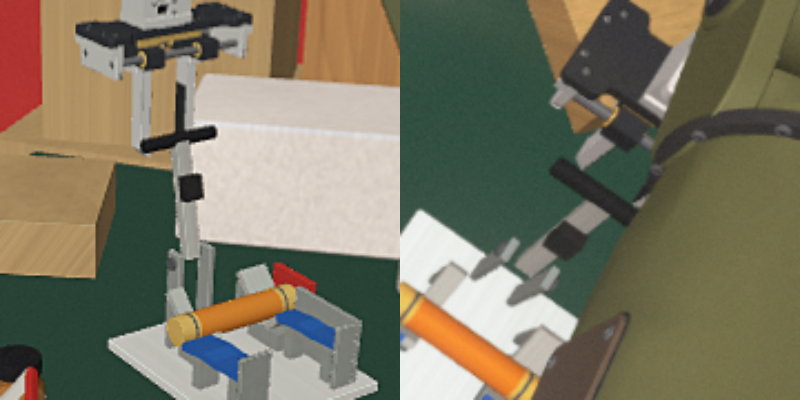

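Call:
send_rows([
  [[-0.003, 0, 0.002], 0],
  [[-0.006, 0, 0.004], 0],
  [[-0.009, 0, 0.006], 0],
  [[-0.012, 0, 0.008], 0],
  [[-0.015, 0, 0.008], 0],
  [[-0.018, 0, 0.008], 0],
  [[-0.021, 0, 0.008], 0],
  [[-0.024, 0, 0.008], 0],
])

```text
clock: 31.58
eef_pos: [589.2, -299.0, 148.7]
eef_rot: [-3.142, -0.001, -0.638]
wrist_force: [0.7, -0.5, 0.8]
finger_gap: 42.3
```

```bash
python3 - <<'E'
from h import *
st();
p=manip.read_state()['eef_pos'][:2]-[500,-234]; print('bench',p@[.803,-.596],p@[.596,.803])
E
```

```text
31.58 [ 589.2 -299.   148.7] [-3.142e+00 -1.000e-03 -6.380e-01] F [ 0.7 -0.5  0.8] M [ 0.   -0.19 -0.03] gap 42.3 q [-0.53  0.56  1.19  0.    1.39  1.68]
bench 110.40730968164783 0.9555488493752122
```

Moment suggests light contact; continue to pull it over.

Call:
send_rows([
  [[-0.003, 0, 0], 0],
  [[-0.006, 0, 0], 0],
  [[-0.009, 0, 0], 0],
  [[-0.012, 0, 0], 0],
  [[-0.015, 0, 0], 0],
  [[-0.018, 0, 0], 0],
  [[-0.021, 0, 0], 0],
  [[-0.024, 0, 0], 0],
])

```text
clock: 32.25
eef_pos: [569.8, -284.6, 148.3]
eef_rot: [3.142, 0.0, -0.638]
wrist_force: [0.3, -0.2, 0.6]
finger_gap: 42.2
```

```bash
python3 - <<'E'
from h import *
st();
p=manip.read_state()['eef_pos'][:2]-[500,-234]; print('bench',p@[.803,-.596],p@[.596,.803])
for n in("side","top"):
    im=manip.camera(n)[:,:,::-1].copy(); cv2.imwrite(f"pics/{n}26.png",im)
s=cv2.imread('pics/side26.png')[70:250,270:450]; t=cv2.imread('pics/top26.png')[120:300,420:600]
cv2.imwrite('pics/c30.png',np.hstack([cv2.resize(s,(400,400)),cv2.resize(t,(400,400))]))
E
```

```text
32.25 [ 569.8 -284.6  148.3] [ 3.142  0.    -0.638] F [ 0.3 -0.2  0.6] M [ 0.06 -0.05  0.03] gap 42.2 q [-0.52  0.51  1.27  0.    1.36  1.69]
bench 86.20157572499815 0.9612596280527299
```

View pics/c30.png

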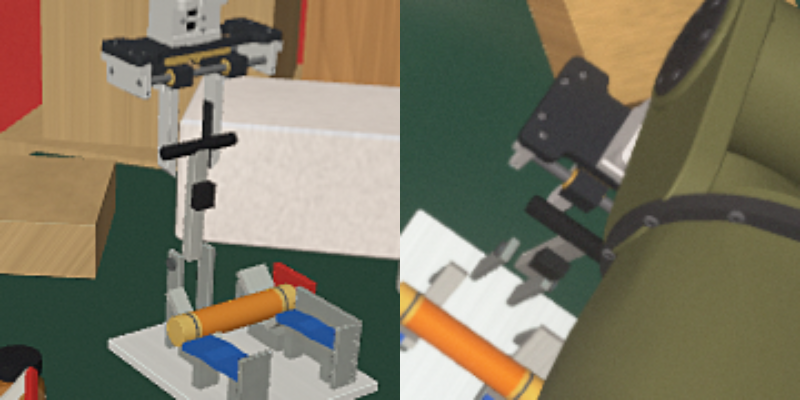

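Call:
send_rows([
  [[-0.003, 0, 0], 0],
  [[-0.006, 0, 0], 0],
  [[-0.009, 0, 0], 0],
  [[-0.012, 0, 0], 0],
  [[-0.015, 0, 0], 0],
  [[-0.018, 0, 0], 0],
  [[-0.018, 0, 0], 0],
  [[-0.018, 0, 0], 0],
])

```text
clock: 33.02
eef_pos: [555.6, -274.0, 148.5]
eef_rot: [-3.142, -0.0, -0.638]
wrist_force: [0.2, 0.0, 0.0]
finger_gap: 42.4
```

```bash
python3 - <<'E'
from h import *
st();
for n in("side","top"):
    im=manip.camera(n)[:,:,::-1].copy(); cv2.imwrite(f"pics/{n}27.png",im)
s=cv2.imread('pics/side27.png')[70:250,270:450]; t=cv2.imread('pics/top27.png')[120:300,420:600]
cv2.imwrite('pics/c31.png',np.hstack([cv2.resize(s,(400,400)),cv2.resize(t,(400,400))]))
E
```

```text
33.02 [ 555.6 -274.   148.5] [-3.142 -0.    -0.638] F [0.2 0.  0. ] M [0.03 0.01 0.03] gap 42.4 q [-0.52  0.47  1.33  0.    1.34  1.69]
```

View pics/c31.png

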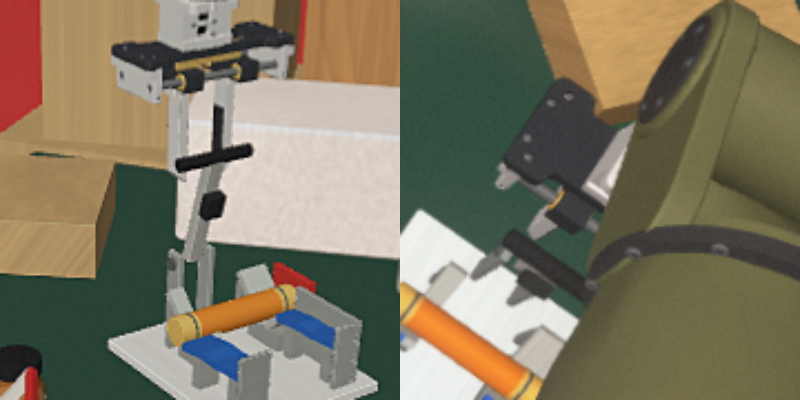

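Falling by itself. Retreat to +x and up while it sinks.

Call:
send_rows([
  [[0.004, 0, 0], 0],
  [[0.01, 0, 0], 0],
  [[0.018, 0, 0], 0],
  [[0.026, 0, -0.005], 0],
  [[0.034, 0, -0.015], 0],
  [[0.04, 0, -0.03], 0],
  [[0.045, 0, -0.05], 0],
  [[0.045, 0, -0.07], 0],
])

```text
clock: 33.78
eef_pos: [592.3, -301.5, 218.4]
eef_rot: [3.141, 0.001, -0.638]
wrist_force: [-0.7, 0.4, 0.1]
finger_gap: 42.3
```

Call:
send_rows([
  [[0, 0, -0.01], 0],
  [[0, 0, -0.02], 0],
  [[0, 0, -0.025], 0],
  [[0, 0, -0.025], 0],
  [[0, 0, -0.025], 0],
  [[0, 0, -0.025], 0],
  [[0, 0, -0.025], 0],
  [[0, 0, -0.025], 0],
])

```text
clock: 34.45
eef_pos: [591.6, -300.8, 242.8]
eef_rot: [3.142, 0.001, -0.638]
wrist_force: [0.1, 0.5, -0.3]
finger_gap: 42.3
```

Call:
send_rows([
  [[0, 0, 0], 0],
  [[0, 0, 0], 0],
  [[0, 0, 0], 0],
  [[0, 0, 0], 0],
  [[0, 0, 0], 0],
  [[0, 0, 0], 0],
  [[0, 0, 0], 0],
  [[0, 0, 0], 0],
])

```text
clock: 35.12
eef_pos: [591.8, -300.9, 243.4]
eef_rot: [-3.142, -0.0, -0.638]
wrist_force: [0.3, -0.4, 0.4]
finger_gap: 42.7
```

```bash
python3 - <<'E'
from h import *
st();
for n in("side","top"):
    im=manip.camera(n)[:,:,::-1].copy(); cv2.imwrite(f"pics/{n}28.png",im)
s=cv2.imread('pics/side28.png')[110:250,300:440]; t=cv2.imread('pics/top28.png')[160:340,380:560]
cv2.imwrite('pics/c32.png',np.hstack([cv2.resize(s,(400,400)),cv2.resize(t,(400,400))]))
E
```

```text
35.12 [ 591.8 -300.9  243.4] [-3.142 -0.    -0.638] F [ 0.3 -0.4  0.4] M [ 0.11 -0.02  0.  ] gap 42.7 q [-0.53  0.53  1.03  0.    1.58  1.68]
```

View pics/c32.png

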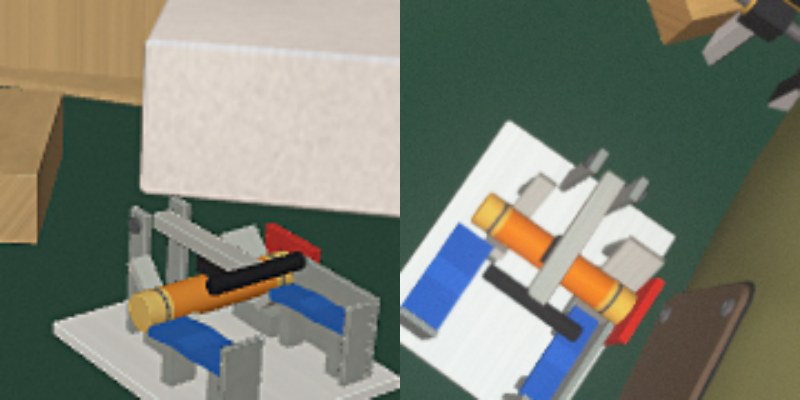

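Call:
send_rows([
  [[0, 0, 0], 0],
  [[0, 0, 0], 0],
  [[0, 0, 0], 0],
  [[0, 0, 0], 0],
  [[0, 0, 0], 0],
  [[0, 0, 0], 0],
  [[0, 0, 0], 0],
  [[0, 0, 0], 0],
])

```text
clock: 35.88
eef_pos: [591.8, -300.9, 243.4]
eef_rot: [-3.142, -0.0, -0.638]
wrist_force: [-0.5, -0.3, 0.2]
finger_gap: 42.5
```

```bash
python3 - <<'E'
from h import *
for n in("side","top"):
    im=manip.camera(n)[:,:,::-1].copy(); cv2.imwrite(f"pics/{n}29.png",im)
s=cv2.imread('pics/side29.png')[170:240,335:425]; t=cv2.imread('pics/top29.png')[240:320,410:490]
cv2.imwrite('pics/c33.png',np.hstack([cv2.resize(s,(400,400)),cv2.resize(t,(400,400),interpolation=cv2.INTER_CUBIC)]))
a=cv2.imread('pics/top0.png').astype(int);b=cv2.imread('pics/top29.png').astype(int)
d=np.abs(a-b).max(2)
for nm,(x,y) in dict(jar=(327,205),beaker=(323,306),dish=(262,185),green=(135,308)).items(): print(nm,d[y-25:y+25,x-25:x+25].mean())
E
```

```text
jar 3.9848
beaker 3.8116
dish 4.1292
green 4.6524
```

View pics/c33.png

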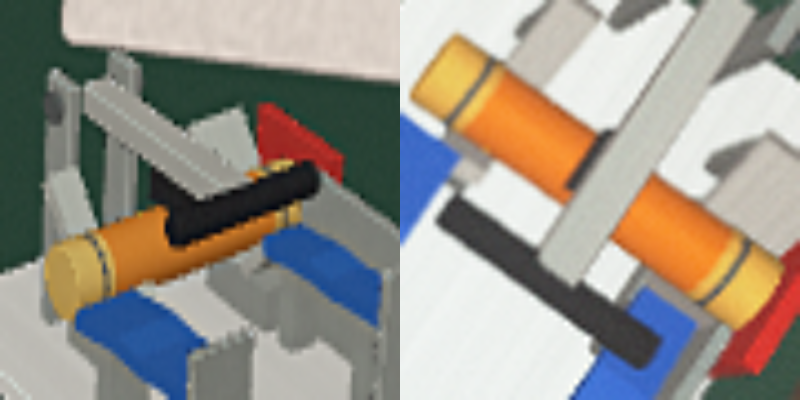

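View pics/top29.png

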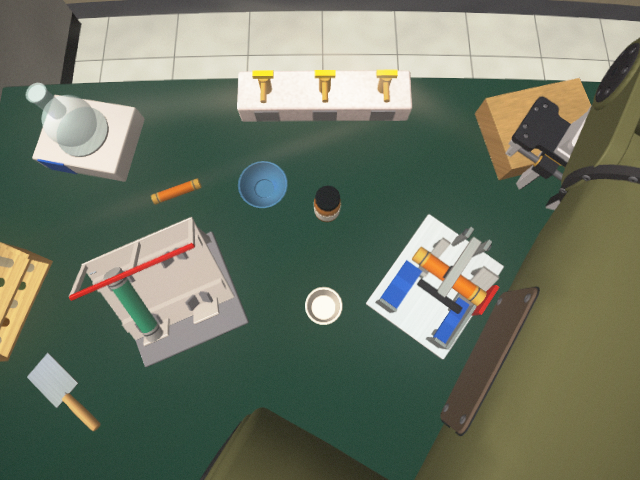

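```bash
python3 -c "
from cell import manip
print(manip.sign_off())"
```

```text
the job is handed in; nothing more can be done
None
```

The job is done and handed in at about 36 s of the 61 s allowed. The amber tube lies in the vee against the red stop, with the clamp arm down on it.

**How it went**
- **Out of the rack:** The moves cannot tilt the tool. I gripped the sloping tube with the gripper upright, low between the saddles and clear of the guard bar, and lifted it out square to the slope.
- **Levelling:** I pressed the tube's lower end gently on the free table until the tube lay level in the grip, at up to about 15 N. This step was not in your description.
- **Ramp and vee:** I laid the tube in the hollow, let go, and pushed it over the crest. It rolled into the vee and came to rest with the clamp still up.
- **Stop and clamp:** I slid the tube along at about 3 to 4 N until it stopped moving, at about 18 N on the stop. Then I tipped the clamp arm over.

**Last checks**
- The pictures show the tube's end at the stop and the clamp lying on the tube.
- The gripper is clear, with the wrist force near zero.
- The jar, beaker, dish and green tube look unchanged from the first picture.

**What disagreed or failed**
- The reported tool height was about 39 mm lower than the cameras and contact showed. Because of this my first grip closed above the tube and missed.
- The closed fingers then pressed on the tube in the rack with about 23 N while I measured that offset. I corrected for it in every later move.
- I did not measure the final clamp angle in numbers, only saw it in the pictures.

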